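# Nest the cam clamps in their tray

### The arm

A 6-joint arm with a two-finger parallel gripper is mounted at the origin on the work surface. World frame = base frame: x ahead of the robot, y to its left, z up, the work surface at z = 0. Lengths are in mm, angles in rad, forces in N, time in s.
With the tool pointing down it reaches from about 350 to 875 mm from the base axis. Payload 4.2 kg.
Tool frame: the origin (TCP) lies at the very end of the fingers, on their centre line; the grasp point (between the pads) lies 19 mm behind it (arm.grasp_offset is the distance from the TCP to the grasp point, in mm); z points along the fingers, y is the direction in which the jaws open and shut (so a half turn about z gives the same grasp; the last joint's range is limited). The gripper opens to 85 mm and grips with 20 to 120 N. Pads are 22 mm wide; open, the fingers measure 114 mm over their backs; the gripper's body (76 mm by 85 mm) begins 54 mm behind the grasp point. The pads swing forward as they close: fully open they stand 13 mm farther back than shut.
Start: joints at [1.518, 0.385, 0.008, 0, -1.194, -0.259], TCP at [191.7, 594.853, 231.312] pointing down, gripper open.
Joint ranges: [-3.14, 3.14], [-1.21, 2.06], [-1.07, 1.41], [-3.16, 2.05], [-2.99, -0.16], [-3.1, 3.1]. Speed limits (rad/s): [2.79, 2.79, 3.14, 3.14, 3.14, 3.14].

### API

Orientations are given as a unit quaternion [x, y, z, w].
In Python, from bench import arm gives the robot as it stands.
- The arm moves only by the tool arm_command, never from a script. Its argument "commands" is one flat list of numbers, 4 for each row, row after row: the shift along the tool's x, y, z in m, then the turn about the tool's z in degrees. In form: [tx, ty, tz, roll, tx, ty, tz, roll, ...]. A call has exactly 5 rows; each row shifts and turns the pose as measured when the row begins, along the tool's axes as they then stand; what a row does not reach is not made up. A row lasts 1/10 s, in which the tool goes at most 50 mm and 8.59 degrees, less where a joint would pass 70% of its speed; a pose out of reach is approached as far as the arm can. A call with a gripper value outside its range is refused whole. "jaw" is the opening, from 0 (shut) to 1 (fully open), set as the call begins (left out, the last holds). The fingers move at their own pace and stop on an object; the grip force is fixed at half the most. Time passes only in rows, so rows that do not move let the fingers close, or fill a call up. It gives the time, the measured TCP pose, the force and the opening at its end, in the units of the state.
- arm.read_state(): the state, without advancing time (a new reading comes with each control period).
- arm.get_image(name): name is "side" or "top" or "wrist"; returns the picture (400x640x3 uint8, red, green, blue); there is no depth.
- arm.camera_info(name): a dict with "camera_matrix" (3x3 intrinsics, pixels), "world_from_camera" (4x4, takes a point from camera to world coordinates). Camera axes: x right, y down, z forward; pixel columns grow to the right and rows downward; lengths in mm; the calibration is good to about 2 mm. The wrist camera is an equidistant fisheye: a pixel r from the principal point sees the ray r / f radians off the axis. A picture is of the moment at which its call begins: read the wrist's pose just before it. camera_info takes no time and is no camera call; for the wrist camera it gives the pose at the moment of the call.
- arm.job_done(): hands the job in, once; it reports no verdict.
Trained networks look in the newest picture that a camera, given by its name, has taken for a name from the list of things; names that differ only in an ending like _2 or _b are one class to them, and where a whole thing is asked for, a point or a joint stands for the part that bears it (a point fixed in the world has none). Each returns a list of dicts, best first, with "confidence" (0 to 1); they miss things now and then, are a little off and sometimes report something else, mostly with a low value. They report only what shows in the picture. A call takes as long as a camera call. They do not tell look-alikes from the thing itself.
- arm.regions_of(camera, target): "mask" (400x640 bool, what is visible of it).
- arm.place_of(camera, target): "centre" ([x, y, z] in mm, in the coordinates of the camera as it stood for that picture, good to about 4 mm: a listed point, or the origin of a listed thing).
The state is a dict: "clock": time; "joints": joint angles; "joint_vel": joint speeds; "joint_efforts": joint torques, N m; "position": TCP position; "ee_rot": TCP orientation; "contact_force": force on the tool from outside, world axes, zero at the start; "wrist_torque": the same for the moment, N m; "gripper_width": finger opening in mm.
Only numpy, scipy, OpenCV 4.12 (cv2) and the standard library are available. Lean on these libraries where they do the work, as an engineer would, in place of code of your own. Each camera call takes 0.05 s, during which the arm holds its last target.

### The job

Put the two loose cam clamps away in the tray beside the one already there. Lay the next one turned end for end, its bar on the opposite side, so that its jaws interlock with those of the clamp in the tray, and the last one turned back again so that it interlocks with the middle one in the same way; all three must end up lying flat on the tray floor. Set the clamps down rather than dropping them, and leave the glue, the tin and the sanding block where they are.

Things in the scene. Friction and masses are not known exactly. Their poses are not given: they have to be found in the camera images.
- tray: Fixed shallow wooden tray, blue felt floor, outside 192 x 308 x 22 mm, origin at the centre of its underside, x along the short side (away from the robot), y along the long side, z up. Floor 6 mm above the origin; the walls are 8 mm thick and rise 16 mm above the floor; inside 176 (x) by 292 (y) mm.
- clamp_a: U-shaped cam clamp, 24 high, lying loose and flat near the tray's -y end, axes about as the tray's (turned under 0.02 rad; its bar on the robot's side, sliding jaw towards the free +y part). Origin: bar's centre line, midway between the jaws, mid-height (12 mm over its support). x runs along the jaws to their tips, y along the bar to the sliding jaw, z up. Sizes: see clamp_b and points, in mm.
- clamp_b: A clamp lying flat on the bench, any way round, 0.2 kg; shape and axes as clamp_a. Steel bar x -10 to 10, y -60 to 72, z -2.5 to 2.5 (it sticks out 12 past the sliding jaw). Two beech jaws x -24 to 96, 22 wide, z -12 to 12, centred at y -49 (fixed) and 49 (sliding, locked: nothing moves). 76 free between them. Grip a jaw across its 22 mm at x 30 to 45; centre of mass near x 17, y 3.
- clamp_c: The other clamp lying flat on the bench, in all respects like clamp_b and likewise any way round; either of the two may become the middle one, next to clamp_a.
- clamp_a_fixed (a point): Middle of the free length of clamp_a's fixed jaw (no lever): x 53, y -49, z 0 mm in the clamp's frame. On its inner face at the tip (x 68 to 94) a cork pad 2.5 mm thick stands out (y -38 to -35.5).
- clamp_a_sliding (a point): Middle of the free length of clamp_a's sliding jaw: x 53, y 49, z 0 mm in the clamp's frame. Cork pad 2.5 mm thick on the inner face at the tip (x 68 to 94, y 35.5 to 38); red cam lever on the outer face (x 52 to 92, y 60 to 66, z -4 to 4).
- clamp_b_fixed (a point): Middle of the free length of clamp_b's fixed jaw (no lever): x 53, y -49, z 0 mm in the clamp's frame. On its inner face at the tip (x 68 to 94) a cork pad 2.5 mm thick stands out (y -38 to -35.5).
- clamp_b_sliding (a point): Middle of the free length of clamp_b's sliding jaw: x 53, y 49, z 0 mm in the clamp's frame. Cork pad 2.5 mm thick on the inner face at the tip (x 68 to 94, y 35.5 to 38); red cam lever on the outer face (x 52 to 92, y 60 to 66, z -4 to 4).
- clamp_c_fixed (a point): Middle of the free length of clamp_c's fixed jaw (no lever): x 53, y -49, z 0 mm in the clamp's frame. On its inner face at the tip (x 68 to 94) a cork pad 2.5 mm thick stands out (y -38 to -35.5).
- clamp_c_sliding (a point): Middle of the free length of clamp_c's sliding jaw: x 53, y 49, z 0 mm in the clamp's frame. Cork pad 2.5 mm thick on the inner face at the tip (x 68 to 94, y 35.5 to 38); red cam lever on the outer face (x 52 to 92, y 60 to 66, z -4 to 4).
- glue: Yellow glue bottle, 52 mm across, 130 mm tall, origin at the centre of its underside. A bystander.
- tin: Brass tin with two brushes, 68 mm across, about 150 mm tall, origin at the centre of its underside. A bystander.
- sander: Cork sanding block with red paper, 45 x 95 x 30 mm, origin at the centre of its underside. A bystander.
Not all that is in view belongs to the job. Leave any blue or yellow look-alike of the clamp_b alone.

How it is judged:
By the outcome, as a careful person would: the job done as asked, in the order asked, and still so for the second after the job is handed in, with the robot touching nothing.
It also fails if it takes over 67 s, if anything falls off the work surface, if the arm or the gripper's body presses on something with over 40 N, if the wrist force passes 120 N, or if a joint passes its speed limit or range.

## Working session

There is one attempt and no reset: what is moved stays moved. The work goes in short steps, Python scripts to look and compute and a tool call to move; the robot and the scene stay as the last step left them, time stands still between calls to the robot, and variables do not carry over. Pictures are saved under pics/ and viewed, and the job is handed in when it is done.

Besides the shell and the picture viewer there is one more tool, called after "Request:" as name(argument=value, ...), one argument or row to a line, values as JSON. arm_command: Moves the arm, as the interface text tells. Its arguments: {"type":"object","properties":{"commands":{"type":"array"},"jaw":{"type":"number"}},"required":["commands"]}

```bash
ls; mkdir -p pics
python3 - <<'E'
from bench import arm
import cv2
print(arm.read_state())
for n in ["top","side","wrist"]:
    im=arm.get_image(n); cv2.imwrite(f"pics/{n}0.png",im[:,:,::-1]); i=arm.camera_info(n); print(n,i)
E
```

```text
pics
{'clock': 0.0, 'joints': array([ 1.51757112e+00,  3.85552844e-01,  6.62253784e-03, -5.02270601e-04,
       -1.19399236e+00, -2.58583575e-01]), 'joint_vel': array([ 0.00027567, -0.00069479, -0.00053054, -0.00053099,  0.00229477,
       -0.00094006]), 'joint_efforts': array([-7.02743946e-04, -3.92287302e+01,  1.88407266e+01,  4.18642893e+00,
       -4.62301643e-03, -7.52360478e-06]), 'position': array([191.5494951 , 594.30912115, 230.22204932]), 'ee_rot': array([ 9.87856531e-01, -1.55365022e-01, -1.23215560e-04,  1.08149521e-03]), 'contact_force': array([-0.30951741,  0.2935959 , -0.88655636]), 'wrist_torque': array([0.02069993, 0.00981904, 0.03138698]), 'gripper_width': 85.64401557151209}
top {'camera_matrix': array([[378.26728183,   0.        , 327.7276037 ],
       [  0.        , 378.26728183, 198.23981034],
       [  0.        ,   0.        ,   1.        ]]), 'world_from_camera': array([[ 4.01525902e-03, -9.97059040e-01,  7.65320035e-02,
         5.05212523e+02],
       [-9.99779620e-01, -2.42562046e-03,  2.08525487e-02,
        -1.08698899e+01],
       [-2.06055846e-02, -7.65
[... 524 characters left out ...]
935815e-02, -7.93599772e-01, -6.08094906e-01,
         7.68281909e+02],
       [ 0.00000000e+00,  0.00000000e+00,  0.00000000e+00,
         1.00000000e+00]])}
wrist {'camera_matrix': array([[309.70691629,   0.        , 322.30649668],
       [  0.        , 309.70691629, 197.69696957],
       [  0.        ,   0.        ,   1.        ]]), 'world_from_camera': array([[-3.07832565e-01, -9.14877955e-01, -2.61222967e-01,
         2.58975450e+02],
       [-9.51439573e-01,  2.96395297e-01,  8.31418481e-02,
         5.73333041e+02],
       [ 1.36061511e-03,  2.74131637e-01, -9.61691216e-01,
         3.72138649e+02],
       [ 0.00000000e+00,  0.00000000e+00,  0.00000000e+00,
         1.00000000e+00]])}
```

View pics/top0.png

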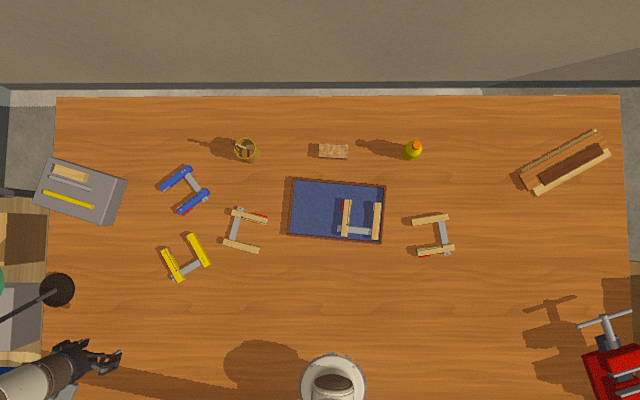

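View pics/side0.png

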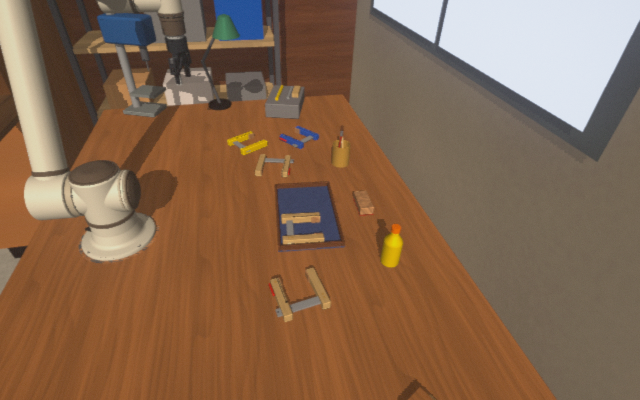

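View pics/wrist0.png

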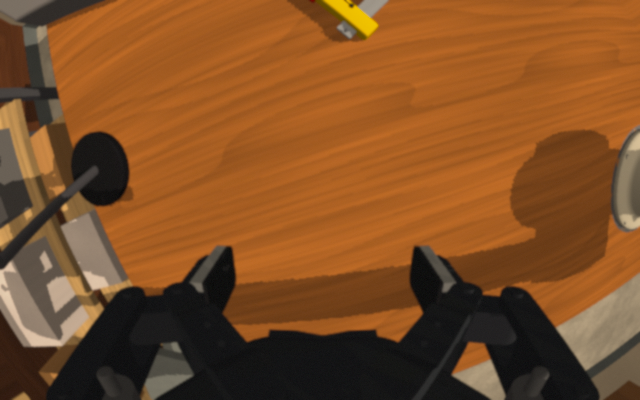

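```bash
cat > h.py <<'E'
import numpy as np, cv2
from scipy.spatial.transform import Rotation as R
def ray(info,px,fish):
    K=info["camera_matrix"];px=np.atleast_2d(px).astype(float)
    x=(px[:,0]-K[0,2])/K[0,0];y=(px[:,1]-K[1,2])/K[1,1]
    if fish:
        r=np.hypot(x,y)+1e-12
        return np.c_[x/r*np.sin(r),y/r*np.sin(r),np.cos(r)]
    return np.c_[x,y,np.ones_like(x)]
def toplane(info,px,z,fish=False):
    T=info["world_from_camera"];d=ray(info,px,fish)@T[:3,:3].T;o=T[:3,3]
    return o+d*((z-o[2])/d[:,2])[:,None]
def proj(info,P,fish=False):
    T=info["world_from_camera"];K=info["camera_matrix"]
    p=(np.atleast_2d(P)-T[:3,3])@T[:3,:3]
    if fish:
        rr=np.hypot(p[:,0],p[:,1])+1e-12;th=np.arctan2(rr,p[:,2])
        a=p[:,0]/rr*th;b=p[:,1]/rr*th
    else: a=p[:,0]/p[:,2];b=p[:,1]/p[:,2]
    return np.c_[a*K[0,0]+K[0,2],b*K[1,1]+K[1,2]]
def rectify(info,im,x0,x1,y0,y1,z,s,fish=True):
    # s px per mm; image up=+x, left=+y
    xs=np.arange(x1,x0,-1/s);ys=np.arange(y1,y0,-1/s)
    X,Y=np.meshgrid(xs,ys,indexing='ij')
    uv=proj(info,np.c_[X.ravel(),Y.ravel(),np.full(X.size,z)],fish).astype(np.float32)
    return cv2.remap(im,uv[:,0].reshape(X.shape),uv[:,1].reshape(X.shape),cv2.INTER_LINEAR)
def toolmove(st,target_xyz,yaw_deg=None):
    Rt=R.from_quat(st["ee_rot"]);d=Rt.inv().apply(np.array(target_xyz)-st["position"])
    return d
E
python3 - <<'E'
from bench import arm
from h import *
im=arm.get_image("top");i=arm.camera_info("top")
for n in ["clamp_b","clamp_b_fixed","clamp_b_sliding","clamp_a","tray","clamp_a_fixed"]:
    for r in arm.place_of("top",n):
        T=i["world_from_camera"];p=T[:3,:3]@np.array(r["centre"])+T[:3,3]
        print(n,round(r["confidence"],2),p.round(0),proj(i,p).round(0))
c=cv2.resize(im[160:280,140:480],None,fx=2.35,fy=2.35,interpolation=cv2.INTER_CUBIC)
cv2.imwrite("pics/top1.png",c[:,:,::-1])
st=arm.read_state();print(R.from_quat(st["ee_rot"]).as_matrix().round(3),st["clock"])
E
```

```text
clamp_b 0.97 [649. 463.  10.] [[192. 183.]]
clamp_b 0.94 [ 485. -358.   11.] [[443. 234.]]
clamp_b 0.76 [501. 319.  15.] [[234. 228.]]
clamp_b 0.69 [377. 460.  13.] [[190. 266.]]
clamp_b 0.62 [496. -88.  24.] [[360. 230.]]
clamp_b_fixed 0.93 [447. 445.  15.] [[195. 245.]]
clamp_b_fixed 0.81 [656. 530.  15.] [[172. 181.]]
clamp_b_fixed 0.58 [444. 275.  16.] [[247. 246.]]
clamp_b_sliding 0.96 [579. 473.  11.] [[189. 204.]]
clamp_b_sliding 0.92 [395. 527.   9.] [[171. 260.]]
clamp_b_sliding 0.9 [538. 252.  14.] [[255. 217.]]
clamp_a 0.97 [649. 463.  10.] [[192. 183.]]
clamp_a 0.94 [ 485. -358.   11.] [[443. 234.]]
clamp_a 0.76 [501. 319.  15.] [[234. 228.]]
clamp_a 0.69 [377. 460.  13.] [[190. 266.]]
clamp_a 0.62 [496. -88.  24.] [[360. 230.]]
tray 0.81 [557. -15.   1.] [[337. 212.]]
clamp_a_fixed 0.77 [ 550. -141.   17.] [[376. 213.]]
[[ 0.952 -0.307 -0.   ]
 [-0.307 -0.952 -0.   ]
 [-0.     0.    -1.   ]] 0.5
```

View pics/top1.png

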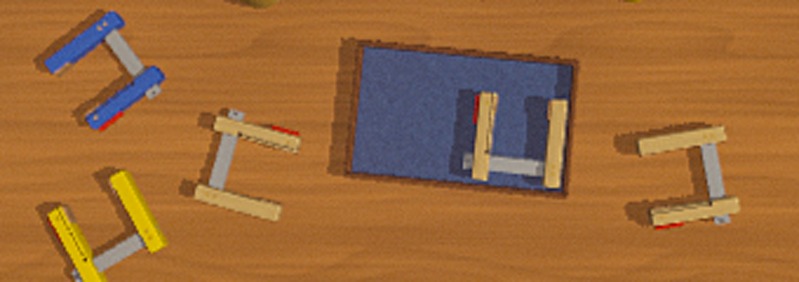

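```bash
cat >> h.py <<'E'
def yawof(st):
    m=R.from_quat(st["ee_rot"]).as_matrix();return np.degrees(np.arctan2(m[1,0],m[0,0]))
def plan(st,tgt,yaw,n,dyaw=None):
    y0=yawof(st)
    if dyaw is None: dyaw=(yaw-y0+180)%360-180
    d=np.array(tgt)-st["position"]
    print("yaw",round(y0,2),"dyaw",round(dyaw,2),"d",d.round(1),"joints",np.round(st["joints"],2))
    out=[]
    for k in range(n):
        a=np.radians(y0+dyaw*k/n);s=d/n/1000
        tx=np.cos(a)*s[0]+np.sin(a)*s[1];ty=np.sin(a)*s[0]-np.cos(a)*s[1]
        out.append([round(tx,4),round(ty,4),round(-s[2],4),round(-dyaw/n,2)])
    for k in range(0,n,5): print(out[k:k+5])
E
cat > go.py <<'E'
import sys
from bench import arm
from h import *
a=list(map(float,sys.argv[1:]))
st=arm.read_state();print("pos",st["position"].round(1),"t",st["clock"])
plan(st,a[:3],a[3],int(a[4]))
E
python3 go.py 495 284 150 -100 10
```

```text
pos [191.7 594.8 231.2] t 0.5
yaw -17.87 dyaw -82.13 d [ 303.3 -310.8  -81.2] joints [ 1.52  0.38  0.01 -0.   -1.19 -0.26]
[[np.float64(0.0384), np.float64(0.0203), np.float64(0.0081), np.float64(8.21)], [np.float64(0.0409), np.float64(0.0146), np.float64(0.0081), np.float64(8.21)], [np.float64(0.0426), np.float64(0.0086), np.float64(0.0081), np.float64(8.21)], [np.float64(0.0434), np.float64(0.0024), np.float64(0.0081), np.float64(8.21)], [np.float64(0.0433), np.float64(-0.0038), np.float64(0.0081), np.float64(8.21)]]
[[np.float64(0.0423), np.float64(-0.0099), np.float64(0.0081), np.float64(8.21)], [np.float64(0.0404), np.float64(-0.0159), np.float64(0.0081), np.float64(8.21)], [np.float64(0.0377), np.float64(-0.0215), np.float64(0.0081), np.float64(8.21)], [np.float64(0.0343), np.float64(-0.0267), np.float64(0.0081), np.float64(8.21)], [np.float64(0.0301), np.float64(-0.0313), np.float64(0.0081), np.float64(8.21)]]
```

Request:
arm_command(
  commands=[0.038,0.02,0.008,8,0.041,0.015,0.008,8,0.043,0.009,0.008,8,0.043,0.002,0.008,8,0.043,-0.004,0.008,8],
  jaw=1,
)

```text
clock: 1.0
position: [344.5, 440.2, 190.8]
ee_rot: [0.871, -0.491, -0.001, -0.003]
contact_force: [1.1, -0.1, -0.3]
gripper_width: 85.2
```

```bash
sed -i 's/out.append(\[\(.*\)\])$/out.append([float(v) for v in (\1)])/' h.py; python3 go.py 495 284 150 -100 10
```

```text
pos [344.5 440.2 190.8] t 1.0
yaw -58.83 dyaw -41.17 d [ 150.5 -156.2  -40.8] joints [ 1.2   0.3  -0.22 -0.   -1.04 -0.65]
[[0.0212, -0.0048, 0.0041, 4.12], [0.0208, -0.0063, 0.0041, 4.12], [0.0202, -0.0078, 0.0041, 4.12], [0.0196, -0.0092, 0.0041, 4.12], [0.0189, -0.0106, 0.0041, 4.12]]
[[0.0181, -0.0119, 0.0041, 4.12], [0.0172, -0.0132, 0.0041, 4.12], [0.0162, -0.0144, 0.0041, 4.12], [0.0151, -0.0155, 0.0041, 4.12], [0.014, -0.0166, 0.0041, 4.12]]
```

Request:
arm_command(
  commands=[0.0424,-0.0096,0.008,8.2,0.041,-0.014,0.008,8.2,0.0385,-0.02,0.008,8.2,0.035,-0.026,0.008,8.2,0.031,-0.031,0.008,8.2],
)

```text
clock: 1.5
position: [496.3, 272.9, 150.2]
ee_rot: [-0.633, 0.774, 0.002, 0.005]
contact_force: [0.6, 0.5, -0.1]
gripper_width: 85.3
```

```bash
cat > look.py <<'E'
import sys
from bench import arm
from h import *
n=sys.argv[1]
i=arm.camera_info("wrist");im=arm.get_image("wrist")
import pickle;pickle.dump((i,im),open(f"pics/{n}.pkl","wb"))
cv2.imwrite(f"pics/{n}.png",im[:,:,::-1])
st=arm.read_state();print(st["position"],yawof(st),st["clock"])
E
python3 look.py w1
```

```text
[498.61796772 268.17502518 148.47117424] -102.04447969714977 1.55
```

View pics/w1.png

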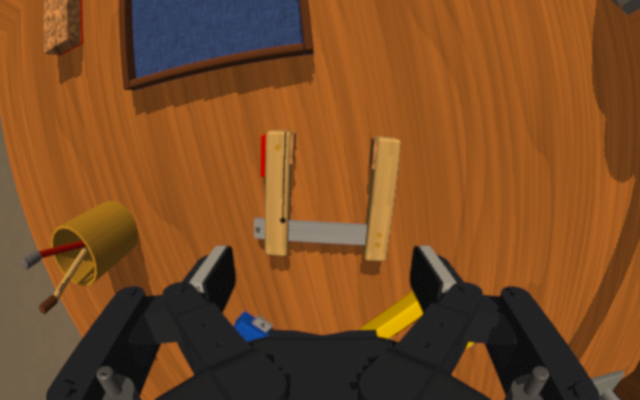

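```bash
cat > fit.py <<'E'
from h import *
from scipy.optimize import minimize
def beech(im):
    hsv=cv2.cvtColor(im,cv2.COLOR_RGB2HSV);return hsv
def boxes(zb):
    J=[]
    for yc in(-49,49):
        J.append(np.array([[x,yc+y,z+zb] for x in(-24,96) for y in(-11,11) for z in(0,24)],float))
    return J
def xf(P,p):
    c,s=np.cos(p[2]),np.sin(p[2]);Q=P.copy();Q[:,0]=p[0]+c*P[:,0]-s*P[:,1];Q[:,1]=p[1]+s*P[:,0]+c*P[:,1];return Q
def draw(info,p,zb,fish,shape,S=4):
    m=np.zeros((shape[0]*S,shape[1]*S),np.uint8)
    for B in boxes(zb):
        Q=xf(B,p)
        uv=(proj(info,Q,fish)+.5)*S
        h=cv2.convexHull(np.round(uv).astype(np.int32));cv2.fillConvexPoly(m,h,255)
    return cv2.resize(m,(shape[1],shape[0]),interpolation=cv2.INTER_AREA)/255.
def fit(info,mask,p0,zb,fish=True):
    # restrict mask to the neighbourhood of the model
    near=cv2.dilate((draw(info,p0,zb,fish,mask.shape)>0).astype(np.uint8),np.ones((25,25)))>0
    mk=(mask&near).astype(float)
    f=lambda q:np.abs(draw(info,[q[0],q[1],q[2]/50],zb,fish,mask.shape)-mk).sum()/mk.sum()
    r=None;q=np.array([p0[0],p0[1],p0[2]*50])
    for st in(8,3,1):
        r=minimize(f,q,method="Nelder-Mead",options=dict(initial_simplex=np.vstack([q,q+[st,0,0],q+[0,st,0],q+[0,0,st]]),xatol=.02,fatol=1e-5));q=r.x
    return np.array([q[0],q[1],q[2]/50]),r.fun
def overlay(info,im,p,zb,fish,name,crop,f):
    o=im.copy();o=cv2.resize(o,None,fx=f,fy=f,interpolation=cv2.INTER_CUBIC)
    for B in boxes(zb):
        Q=xf(B,p)
        for k in(1,0):
            pts=Q[[0+k,2+k,6+k,4+k]]
            uv=((proj(info,pts,fish)+.5)*f).astype(np.int32)
            cv2.polylines(o,[uv],True,(0,255,0) if k else (0,0,255),1)
    x0,x1,y0,y1=[int(v*f) for v in crop]
    cv2.imwrite(name,o[y0:y1,x0:x1,::-1])
E
python3 look.py w2
python3 - <<'E'
import pickle
from fit import *
i,im=pickle.load(open("pics/w2.pkl","rb"))
hsv=cv2.cvtColor(im,cv2.COLOR_RGB2HSV)
for p in [(279,190),(385,190),(275,250),(383,250),(320,100),(320,180),(330,232),(200,40)]: print(p,hsv[p[1],p[0]],im[p[1],p[0]])
E
```

```text
[497.12980874 270.10050052 148.81066007] -101.62908720606814 1.6
(279, 190) [ 17 161 196] [196 144  72]
(385, 190) [ 17 161 193] [193 142  71]
(275, 250) [ 17 160 187] [187 138  70]
(383, 250) [ 18 188 191] [191 134  50]
(320, 100) [ 13 206 170] [170  94  33]
(320, 180) [ 13 205 163] [163  90  32]
(330, 232) [ 17  38 142] [142 133 121]
(200, 40) [111 117  98] [53 67 98]
```

```bash
cat >> fit.py <<'E'
def bmask(im):
    h=cv2.cvtColor(im,cv2.COLOR_RGB2HSV).astype(int)
    m=(h[...,0]>=15)&(h[...,0]<=22)&(h[...,1]>110)&(h[...,1]<212)&(h[...,2]>90)
    return cv2.morphologyEx(m.astype(np.uint8),cv2.MORPH_CLOSE,np.ones((3,3)))>0
E
python3 - <<'E'
import pickle
from fit import *
i,im=pickle.load(open("pics/w2.pkl","rb"))
m=bmask(im);cv2.imwrite("pics/m2.png",m*255)
p,e=fit(i,m,[501,319,np.radians(-100)],0);print(p,np.degrees(p[2]),e)
overlay(i,im,p,0,True,"pics/o2.png",(230,430,110,280),4 if 0 else 3.5)
E
```

```text
[503.00282684 318.97565166  -1.83660189] -105.2295369674542 0.10895269896379776[ WARN:0@0.591] global loadsave.cpp:1063 imwrite_ Unsupported depth image for selected encoder is fallbacked to CV_8U.
```

View pics/o2.png

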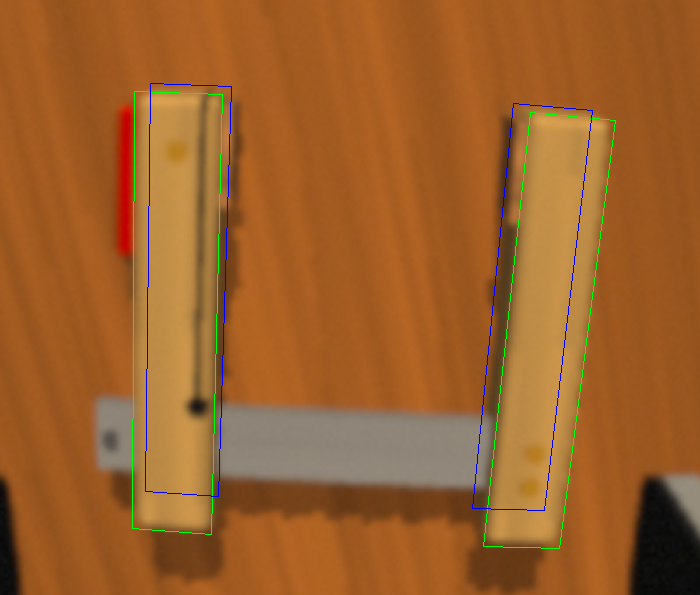

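```bash
python3 go.py 447.3 301.0 60 -105.2 5
```

```text
pos [497.1 270.1 148.8] t 1.6
yaw -101.63 dyaw -3.57 d [-49.8  30.9 -88.8] joints [ 0.78  0.36 -0.26 -0.   -0.95 -0.98]
[[-0.004, 0.011, 0.0178, 0.71], [-0.0039, 0.0111, 0.0178, 0.71], [-0.0038, 0.0111, 0.0178, 0.71], [-0.0036, 0.0112, 0.0178, 0.71], [-0.0035, 0.0112, 0.0178, 0.71]]
```

Request:
arm_command(
  commands=[-0.004,0.011,0.018,0.7,-0.004,0.011,0.018,0.7,-0.004,0.011,0.018,0.7,-0.004,0.011,0.018,0.7,-0.004,0.011,0.018,0.7],
)

```text
clock: 2.1
position: [451.4, 304.8, 60.0]
ee_rot: [-0.606, 0.796, 0.002, 0.008]
contact_force: [0.0, -0.6, 0.2]
gripper_width: 85.3
```

```bash
python3 go.py 447.3 301.0 4 -105.2 4
```

```text
pos [451.4 304.8  60. ] t 2.1
yaw -105.41 dyaw 0.21 d [ -4.1  -3.8 -56. ] joints [ 0.89  0.43 -0.42 -0.   -0.71 -1.16]
[[0.0012, 0.0007, 0.014, -0.05], [0.0012, 0.0007, 0.014, -0.05], [0.0012, 0.0007, 0.014, -0.05], [0.0012, 0.0007, 0.014, -0.05]]
```

Request:
arm_command(
  commands=[0.001,0.001,0.014,0,0.001,0.001,0.014,0,0.001,0.001,0.014,0,0.001,0.001,0.012,0,0,0,0,0],
)

```text
clock: 2.6
position: [443.9, 305.8, 3.1]
ee_rot: [-0.609, 0.793, 0.002, 0.008]
contact_force: [-0.1, -1.0, 0.3]
gripper_width: 85.5
```

```bash
python3 look.py w3;python3 go.py 447.3 301.0 4 -105.2 1
```

```text
[444.49914487 306.38534296   3.90531032] -104.89329673633371 2.65
pos [444.5 306.4   3.9] t 2.65
yaw -104.89 dyaw -0.31 d [ 2.8 -5.4  0.1] joints [ 0.9   0.51 -0.47  0.   -0.57 -1.16]
[[0.0045, -0.0041, -0.0001, 0.31]]
```

View pics/w3.png

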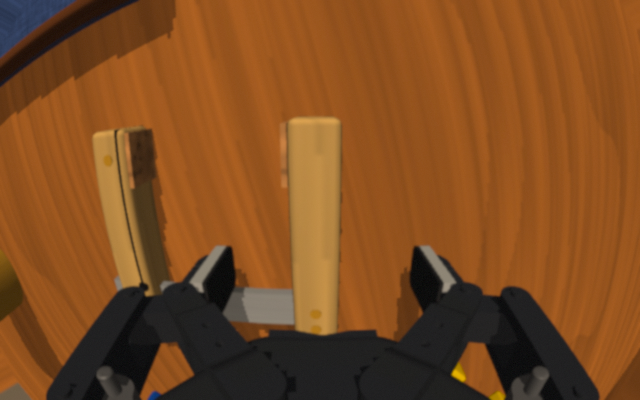

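Request:
arm_command(
  commands=[0.0035,-0.003,0,0.3,0.001,-0.001,0,0,0,0,0,0,0,0,0,0,0,0,0,0],
)

```text
clock: 3.15
position: [449.0, 302.6, 7.1]
ee_rot: [-0.608, 0.794, 0.003, 0.012]
contact_force: [-0.2, -0.2, 0.6]
gripper_width: 85.2
```

Request:
arm_command(
  commands=[0,0,0,0,0,0,0,0,0,0,0,0,0,0,0,0,0,0,0,0],
  jaw=0,
)

```text
clock: 3.65
position: [449.3, 302.9, 7.7]
ee_rot: [-0.608, 0.794, 0.003, 0.012]
contact_force: [0.9, 0.2, -1.6]
gripper_width: 20.6
```

```bash
cat > st.py <<'E'
from bench import arm
from h import *
st=arm.read_state();m=R.from_quat(st["ee_rot"]).as_matrix()
print(st["position"].round(1),"yaw",round(yawof(st),2),"tilt tool x,y elev(mrad)",(m[2,:2]*1000).round(1),"z",m[:,2].round(4),st["contact_force"].round(1),st["wrist_torque"].round(2),round(st["gripper_width"],1),st["joints"].round(3),st["clock"])
E
python3 st.py; python3 go.py 449 303 120 -105 5
```

```text
[449.3 302.9   7.7] yaw -105.12 tilt tool x,y elev(mrad) [-22.7 -10.3] z [ 0.0159  0.0192 -0.9997] [ 0.9  0.2 -1.6] [0.   0.13 0.04] 20.6 [ 8.930e-01  5.060e-01 -4.700e-01  1.000e-03 -5.700e-01 -1.157e+00] 3.65
pos [449.3 302.9   7.7] t 3.65
yaw -105.12 dyaw 0.12 d [-3.000e-01  1.000e-01  1.123e+02] joints [ 0.89  0.51 -0.47  0.   -0.57 -1.16]
[[-0.0, 0.0001, -0.0225, -0.02], [-0.0, 0.0001, -0.0225, -0.02], [-0.0, 0.0001, -0.0225, -0.02], [-0.0, 0.0001, -0.0225, -0.02], [-0.0, 0.0001, -0.0225, -0.02]]
```

Request:
arm_command(
  commands=[0,0,-0.015,0,0,0,-0.03,0,0,0,-0.035,0,0,0,-0.035,0,0,0,-0.035,0],
)

```text
clock: 4.15
position: [442.2, 295.4, 153.6]
ee_rot: [-0.607, 0.795, 0.001, 0.001]
contact_force: [0.9, 0.5, -1.9]
gripper_width: 20.5
```

```bash
python3 st.py; python3 go.py 545 40 250 -95 8
```

```text
[442.2 295.4 153.6] yaw -105.3 tilt tool x,y elev(mrad) [-2.9  1.5] z [-7.0e-04  3.2e-03 -1.0e+00] [ 0.9  0.5 -1.9] [ 0.04  0.03 -0.02] 20.5 [ 0.893  0.299 -0.331 -0.003 -0.938 -1.158] 4.15
pos [442.2 295.4 153.6] t 4.15
yaw -105.3 dyaw 10.3 d [ 102.8 -255.4   96.4] joints [ 0.89  0.3  -0.33 -0.   -0.94 -1.16]
[[0.0274, -0.0208, -0.012, -1.29], [0.0279, -0.0202, -0.012, -1.29], [0.0283, -0.0196, -0.012, -1.29], [0.0287, -0.0189, -0.012, -1.29], [0.0292, -0.0183, -0.012, -1.29]]
[[0.0296, -0.0176, -0.012, -1.29], [0.03, -0.0169, -0.012, -1.29], [0.0303, -0.0163, -0.012, -1.29]]
```

Request:
arm_command(
  commands=[0.027,-0.021,-0.013,-1.3,0.028,-0.02,-0.013,-1.3,0.028,-0.02,-0.013,-1.3,0.029,-0.019,-0.013,-1.3,0.029,-0.018,-0.013,-1.3],
)

```text
clock: 4.65
position: [507.2, 135.0, 221.9]
ee_rot: [-0.655, 0.755, 0.003, 0.003]
contact_force: [0.6, 0.2, -1.4]
gripper_width: 20.5
```

```bash
python3 st.py; python3 go.py 545 40 250 -95 3
```

```text
[507.2 135.  221.9] yaw -98.09 tilt tool x,y elev(mrad) [-8.1  1.1] z [ 0.      0.0082 -1.    ] [ 0.6  0.2 -1.4] [ 0.02 -0.04 -0.05] 20.5 [ 0.565  0.221 -0.249 -0.008 -1.096 -0.703] 4.65
pos [507.2 135.  221.9] t 4.65
yaw -98.09 dyaw 3.09 d [ 37.8 -95.   28.1] joints [ 0.57  0.22 -0.25 -0.01 -1.1  -0.7 ]
[[0.0296, -0.0169, -0.0094, -1.03], [0.0299, -0.0164, -0.0094, -1.03], [0.0302, -0.0159, -0.0094, -1.03]]
```

Request:
arm_command(
  commands=[0.03,-0.017,-0.009,-1,0.03,-0.016,-0.009,-1,0.025,-0.013,-0.008,-1,0,0,0,0,0,0,0,0],
)

```text
clock: 5.15
position: [541.6, 37.0, 246.0]
ee_rot: [-0.673, 0.739, 0.005, 0.001]
contact_force: [-1.2, -0.5, -2.2]
gripper_width: 20.6
```

```bash
python3 st.py; python3 look.py w4
```

```text
[541.6  37.  246. ] yaw -95.35 tilt tool x,y elev(mrad) [-7.8  6.3] z [-0.0056  0.0083 -0.9999] [-1.2 -0.5 -2.2] [-0.04  0.14  0.01] 20.6 [ 0.361  0.237 -0.163 -0.011 -1.173 -0.451] 5.15
[541.59239967  37.28596954 246.07993685] -95.30697463719046 5.2
```

View pics/w4.png

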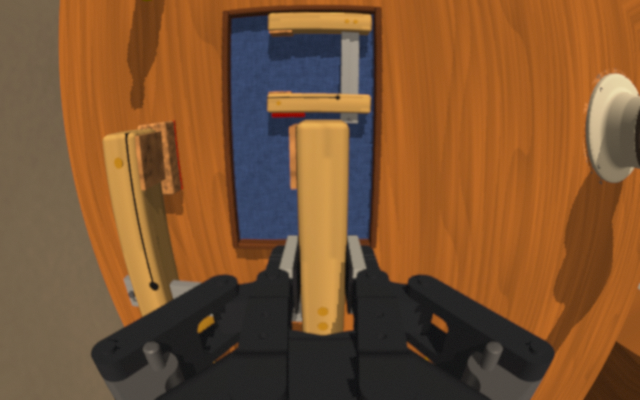

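Run:
```python
import pickle
from fit import *
i,im=pickle.load(open("pics/w4.pkl","rb"))
m=bmask(im)
p,e=fit(i,m,[496,-90,0.0],6);print(p,np.degrees(p[2]),e)
overlay(i,im,p,6,True,"pics/o4.png",(215,395,0,125),4.4)
r=rectify(i,im,440,660,-190,160,22,2.2);cv2.imwrite("pics/r4.png",r[:,:,::-1])
```

```text
[ 4.97516538e+02 -8.77337186e+01 -1.07453460e-01] -6.156629723704255 0.2177086888914173
```

View pics/o4.png

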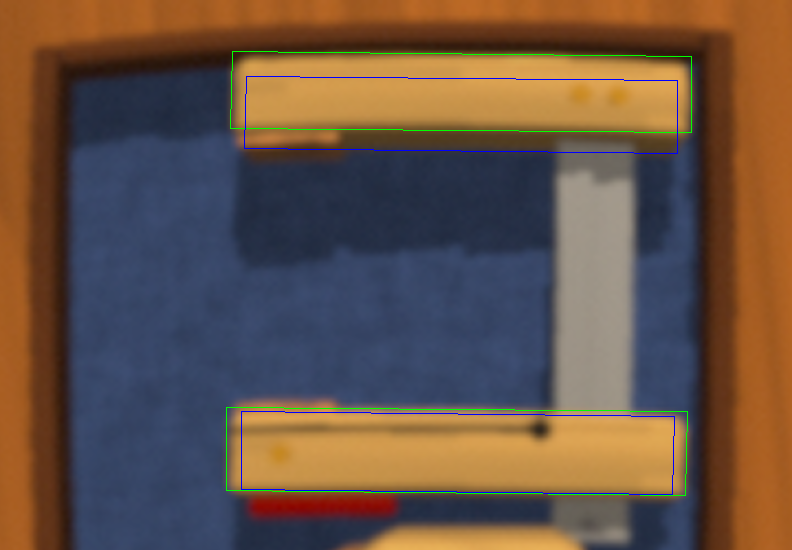

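View pics/r4.png

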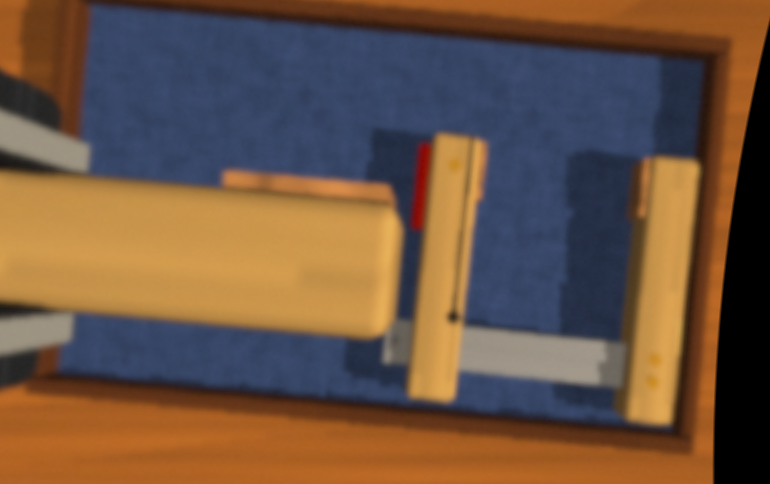

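Run:
```python
import pickle
from fit import *
i,im=pickle.load(open("pics/w4.pkl","rb"))
m=bmask(im);m[117:]=0;m[:,:262]=0
import fit as F
p,e=fit(i,m,[496.5,-88,-0.1],6);print("a",p.round(2),np.degrees(p[2]),e)
tcp=np.array([541.6,37.3]);y=np.radians(-95.3)
c,s=np.cos(y),np.sin(y)
o=tcp-np.array([c*29.6+s*49, s*29.6-c*49])
h0=[o[0],o[1],y];print(h0)
overlay(i,im,h0,238.4,True,"pics/o4h.png",(60,400,90,350),2.3)
```

```text
a [ 4.9757e+02 -8.7700e+01 -1.1000e-01] -6.096636161643835 0.15160034602076122
[np.float64(593.1246795994628), np.float64(62.247292281382116), np.float64(-1.663298777150596)]
```

View pics/o4h.png

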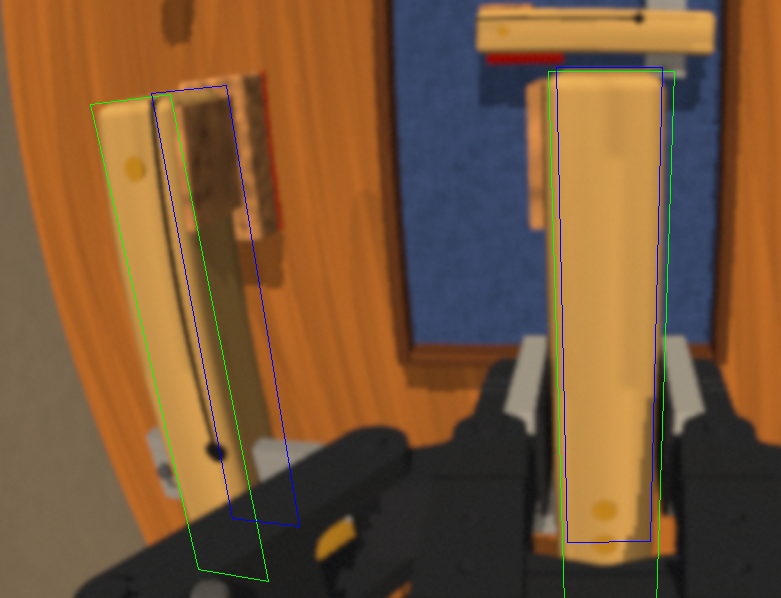

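```bash
python3 go.py 593.3 20.1 160 174.2 12
```

```text
pos [541.6  37.3 246.1] t 5.2
yaw -95.31 dyaw -90.49 d [ 51.7 -17.2 -86.1] joints [ 0.36  0.24 -0.16 -0.01 -1.17 -0.45]
[[0.001, -0.0044, 0.0072, 7.54], [0.0004, -0.0045, 0.0072, 7.54], [-0.0002, -0.0045, 0.0072, 7.54], [-0.0008, -0.0045, 0.0072, 7.54], [-0.0013, -0.0043, 0.0072, 7.54]]
[[-0.0019, -0.0041, 0.0072, 7.54], [-0.0024, -0.0038, 0.0072, 7.54], [-0.0029, -0.0035, 0.0072, 7.54], [-0.0033, -0.0031, 0.0072, 7.54], [-0.0037, -0.0026, 0.0072, 7.54]]
[[-0.004, -0.0021, 0.0072, 7.54], [-0.0043, -0.0016, 0.0072, 7.54]]
```

Request:
arm_command(
  commands=[0.001,-0.004,0.007,7.5,0,-0.005,0.007,7.5,0,-0.005,0.007,7.5,-0.001,-0.004,0.007,7.5,-0.001,-0.004,0.007,7.5],
)

```text
clock: 5.7
position: [560.0, 36.2, 207.6]
ee_rot: [-0.392, 0.92, 0.006, -0.003]
contact_force: [0.3, 0.9, -2.1]
gripper_width: 20.0
```

Request:
arm_command(
  commands=[-0.002,-0.004,0.007,7.5,-0.002,-0.004,0.007,7.5,-0.003,-0.003,0.007,7.5,-0.003,-0.003,0.007,7.5,-0.004,-0.003,0.007,7.5],
)

```text
clock: 6.2
position: [577.6, 35.5, 167.3]
ee_rot: [-0.065, 0.998, 0.005, -0.008]
contact_force: [0.4, 0.4, -0.8]
gripper_width: 20.5
```

```bash
python3 st.py; python3 go.py 593.3 20.1 120 174.2 3
```

```text
[577.6  35.5 167.3] yaw -172.49 tilt tool x,y elev(mrad) [15.1 11.3] z [-0.0164  0.0092 -0.9998] [ 0.4  0.4 -0.8] [ 0.05 -0.03  0.01] 20.5 [ 0.334  0.368 -0.183 -0.016 -1.033 -1.765] 6.2
pos [577.6  35.5 167.3] t 6.2
yaw -172.49 dyaw -13.31 d [ 15.7 -15.4 -47.3] joints [ 0.33  0.37 -0.18 -0.02 -1.03 -1.76]
[[-0.0045, -0.0058, 0.0158, 4.44], [-0.0049, -0.0054, 0.0158, 4.44], [-0.0053, -0.005, 0.0158, 4.44]]
```

Request:
arm_command(
  commands=[-0.004,-0.006,0.015,4.4,-0.005,-0.005,0.015,4.4,-0.005,-0.005,0.01,4.4,0,0,0,0,0,0,0,0],
)

```text
clock: 6.7
position: [589.4, 26.7, 121.8]
ee_rot: [0.051, 0.999, 0.004, -0.011]
contact_force: [0.2, -0.6, -1.2]
gripper_width: 20.1
```

```bash
python3 st.py; python3 look.py w5; python3 go.py 593.3 20.1 90 174.2 3
```

```text
[589.4  26.7 121.8] yaw 174.2 tilt tool x,y elev(mrad) [23.3  6.9] z [-0.0225  0.0092 -0.9997] [ 0.2 -0.6 -1.2] [ 0.05 -0.06 -0.03] 20.1 [ 0.311  0.434 -0.203 -0.019 -0.952 -1.972] 6.7
[589.31249383  26.78758249 121.82697215] 174.19425857967957 6.75
pos [589.3  26.8 121.8] t 6.75
yaw 174.19 dyaw 0.01 d [  4.   -6.7 -31.8] joints [ 0.31  0.43 -0.2  -0.02 -0.95 -1.97]
[[-0.0015, -0.0021, 0.0106, -0.0], [-0.0015, -0.0021, 0.0106, -0.0], [-0.0015, -0.0021, 0.0106, -0.0]]
```

View pics/w5.png

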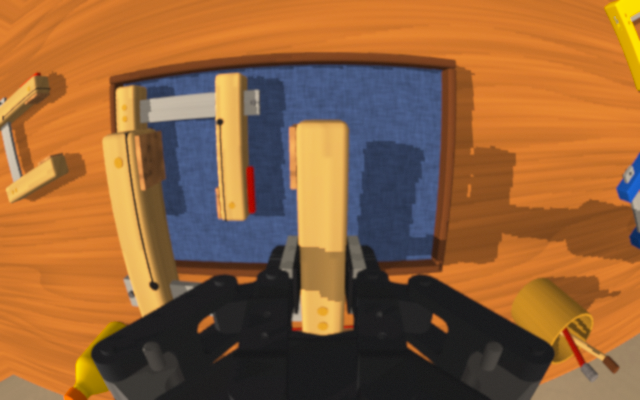

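```bash
cat >> fit.py <<'E'
def fit2(info,mask,valid,p0,zb,fish=True):
    near=cv2.dilate((draw(info,p0,zb,fish,mask.shape)>0).astype(np.uint8),np.ones((15,15)))>0
    mk=(mask&near).astype(float);v=valid.astype(float)
    f=lambda q:(v*np.abs(draw(info,[q[0],q[1],q[2]/50],zb,fish,mask.shape)-mk)).sum()/(mk*v).sum()
    q=np.array([p0[0],p0[1],p0[2]*50])
    for st in(6,3,1):
        r=minimize(f,q,method="Nelder-Mead",options=dict(initial_simplex=np.vstack([q,q+[st,0,0],q+[0,st,0],q+[0,0,st]]),xatol=.02,fatol=1e-5));q=r.x
    return np.array([q[0],q[1],q[2]/50]),r.fun
E
python3 - <<'E'
import pickle
from fit import *
i,im=pickle.load(open("pics/w5.pkl","rb"))
m=bmask(im);v=np.ones(m.shape,bool);v[122:,:200]=0;v[:,275:]=0
p,e=fit2(i,m,v,[497.6,-87.7,-.106],6);print("a",p.round(2),np.degrees(p[2]),e)
overlay(i,im,p,6,True,"pics/o5.png",(90,370,40,280),2.4)
# rect at z=22 of tray
r=rectify(i,im,440,670,-190,160,22,2.2);cv2.imwrite("pics/r5.png",r[:,:,::-1])
E
```

```text
a [ 4.979e+02 -8.782e+01 -1.100e-01] -6.250147479152183 0.1977630651553491
```

View pics/o5.png

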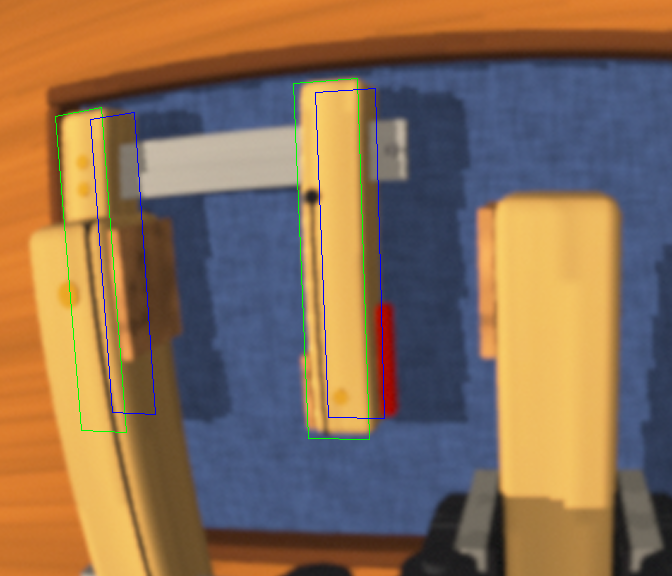

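View pics/r5.png

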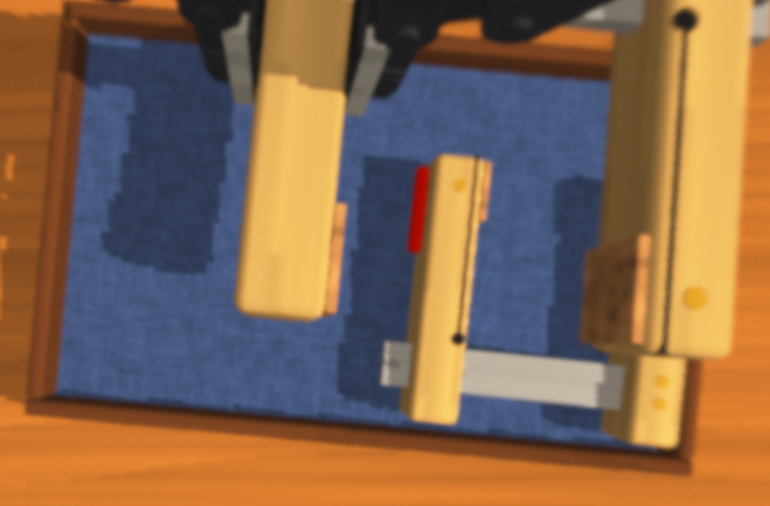

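Request:
arm_command(
  commands=[-0.002,-0.003,0.01,0,-0.002,-0.003,0.012,0,-0.001,-0.001,0.014,0,0,0,0.014,0,0,0,0.014,0],
)

```text
clock: 7.25
position: [594.4, 20.9, 57.2]
ee_rot: [0.048, 0.999, 0.005, -0.007]
contact_force: [0.1, -0.0, -3.0]
gripper_width: 20.3
```

```bash
python3 st.py;  python3 go.py 593.3 20.3 40 174.4 2
```

```text
[594.4  20.9  57.2] yaw 174.48 tilt tool x,y elev(mrad) [15.4 10.2] z [-0.0144  0.0116 -0.9998] [ 0.1 -0.  -3. ] [ 0.02 -0.09  0.  ] 20.3 [ 0.299  0.515 -0.26  -0.021 -0.807 -1.952] 7.25
pos [594.4  20.9  57.2] t 7.25
yaw 174.48 dyaw -0.08 d [ -1.1  -0.6 -17.2] joints [ 0.3   0.51 -0.26 -0.02 -0.81 -1.95]
[[0.0005, -0.0004, 0.0086, 0.04], [0.0005, -0.0004, 0.0086, 0.04]]
```

Request:
arm_command(
  commands=[0.001,0,0.008,0,0,-0.001,0.003,0,0,0,0,0,0,0,0,0,0,0,0,0],
)

```text
clock: 7.75
position: [592.1, 19.2, 43.4]
ee_rot: [0.048, 0.999, 0.005, -0.009]
contact_force: [0.4, -0.3, -0.9]
gripper_width: 20.8
```

```bash
python3 st.py;  python3 look.py w6; python3 go.py 593.3 20.3 40 174.4 2
```

```text
[592.1  19.2  43.4] yaw 174.5 tilt tool x,y elev(mrad) [18.6  8.9] z [-0.0176  0.0106 -0.9998] [ 0.4 -0.3 -0.9] [ 0.09 -0.01  0.  ] 20.8 [ 0.298  0.531 -0.274 -0.022 -0.779 -1.949] 7.75
[592.22198711  19.26556149  43.51340547] 174.49983238762223 7.8
pos [592.2  19.3  43.5] t 7.8
yaw 174.5 dyaw -0.1 d [ 1.1  1.  -3.5] joints [ 0.3   0.53 -0.27 -0.02 -0.78 -1.95]
[[-0.0005, 0.0006, 0.0018, 0.05], [-0.0005, 0.0006, 0.0018, 0.05]]
```

View pics/w6.png

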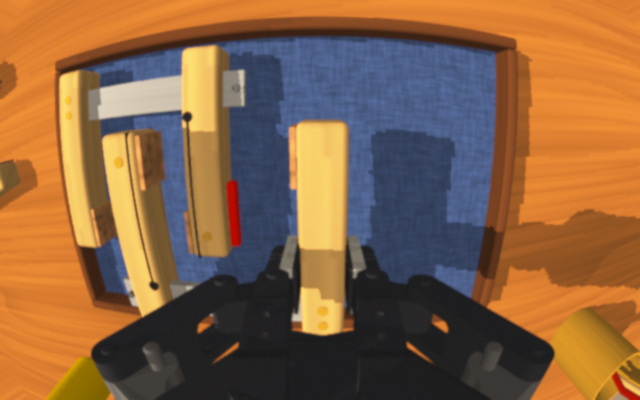

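Run:
```python
import pickle
from fit import *
i,im=pickle.load(open("pics/w6.pkl","rb"))
m=bmask(im);v=np.ones(m.shape,bool);v[122:,100:180]=0;v[:,255:]=0;v[245:]=0
p,e=fit2(i,m,v,[497.6,-87.5,-.106],6);print("a",p.round(2),np.degrees(p[2]),e)
overlay(i,im,p,6,True,"pics/o6.png",(40,370,20,340),2.3)
tcp=np.array([592.2,19.3]);y=np.radians(174.5)
c,s=np.cos(y),np.sin(y)
o=tcp-np.array([c*30+s*49, s*30-c*49]);h=[o[0],o[1],y];print(h)
im2=cv2.imread("pics/o6.png")
o2=im.copy()
overlay(i,im,h,35.8,True,"pics/o6h.png",(40,370,20,340),2.3)
d=np.array(h[:2])-p[:2];c,s=np.cos(p[2]),np.sin(p[2]);print("b in a",c*d[0]+s*d[1],-s*d[0]+c*d[1],np.degrees(y-p[2]))
a=cv2.imread("pics/o6h.png");cv2.imwrite("pics/o6c.png",np.hstack([im2[:,:380],a[:,:420]]))
```

```text
a [ 4.9782e+02 -8.8730e+01 -1.2000e-01] -6.616502165372739 0.23992649520597853
[np.float64(617.3654440775244), np.float64(-32.34978629559848), np.float64(3.045599544730105)]
b in a 112.25104063311552 69.78170086798985 181.11650216537276
```

View pics/o6c.png

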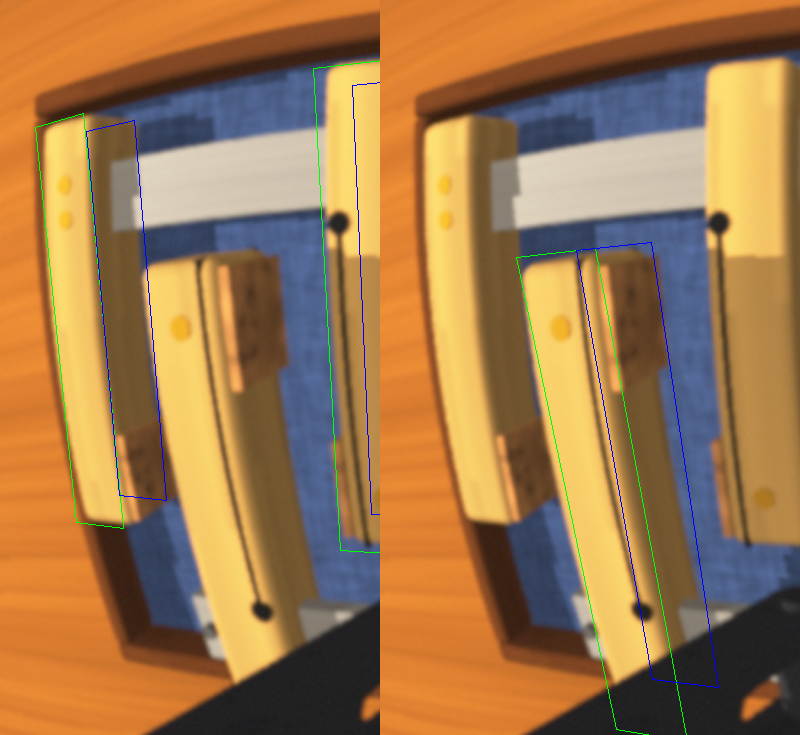

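Request:
arm_command(
  commands=[-0.001,0,0.008,0,0,0,0.006,0,0,0,0.005,0,0,0,0.003,0,0,0,0.002,0],
)

```text
clock: 8.3
position: [593.6, 19.7, 18.6]
ee_rot: [0.048, 0.999, 0.005, -0.008]
contact_force: [-0.1, -0.5, -2.6]
gripper_width: 21.0
```

```bash
python3 st.py
```

```text
[593.6  19.7  18.6] yaw 174.51 tilt tool x,y elev(mrad) [15.9  9.9] z [-0.0149  0.0114 -0.9998] [-0.1 -0.5 -2.6] [ 0.04 -0.01  0.01] 21.0 [ 0.298  0.566 -0.29  -0.023 -0.725 -1.947] 8.3
```

Request:
arm_command(
  commands=[0,0,0.002,0,0,0,0.002,0,0,0,0.002,0,0,0,0.002,0,0,0,0.001,0],
)

```text
clock: 8.8
position: [593.9, 20.1, 15.0]
ee_rot: [0.047, 0.999, 0.004, -0.007]
contact_force: [-2.4, -0.2, 4.6]
gripper_width: 20.6
```

```bash
python3 st.py;python3 look.py w7
```

```text
[593.9  20.1  15. ] yaw 174.62 tilt tool x,y elev(mrad) [14.8  7.8] z [-0.014   0.0091 -0.9999] [-2.4 -0.2  4.6] [-0.37  0.49 -0.2 ] 20.6 [ 0.299  0.571 -0.294 -0.02  -0.716 -1.949] 8.8
[593.95308628  20.09311053  14.95017966] 174.61529303277354 8.85
```

View pics/w7.png

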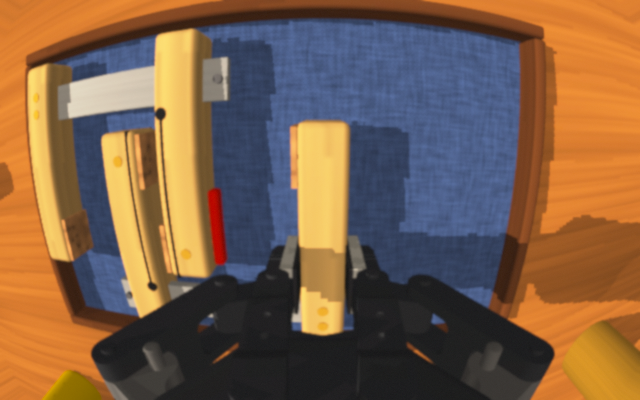

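Request:
arm_command(
  commands=[0,0,0.002,0,0,0,0.002,0,0,0,0.002,0,0,0,0.001,0,0,0,0.001,0],
)

```text
clock: 9.35
position: [594.0, 20.1, 14.9]
ee_rot: [0.047, 0.999, 0.004, -0.006]
contact_force: [-2.6, 1.4, 3.8]
gripper_width: 20.4
```

```bash
python3 st.py
```

```text
[594.   20.1  14.9] yaw 174.65 tilt tool x,y elev(mrad) [11.9  6.9] z [-0.0112  0.008  -0.9999] [-2.6  1.4  3.8] [-0.2   0.56 -0.25] 20.4 [ 0.3    0.57  -0.297 -0.017 -0.712 -1.952] 9.35
```

Request:
arm_command(
  commands=[0,0,0.004,0,0,0,0.004,0,0,0,0.004,0,0,0,0.003,0,0,0,0.003,0],
)

```text
clock: 9.85
position: [593.7, 20.2, 13.5]
ee_rot: [0.045, 0.999, 0.003, -0.004]
contact_force: [-7.6, 1.3, 18.8]
gripper_width: 20.2
```

```bash
python3 st.py
```

```text
[593.7  20.2  13.5] yaw 174.83 tilt tool x,y elev(mrad) [8.9 5. ] z [-0.0084  0.0058 -0.9999] [-7.6  1.3 18.8] [ 0.18  1.96 -0.31] 20.2 [ 0.302  0.571 -0.302 -0.012 -0.703 -1.954] 9.85
```

Request:
arm_command(
  commands=[0,0,0,0,0,0,0,0,0,0,0,0,0,0,0,0,0,0,0,0],
  jaw=0.48,
)

```text
clock: 10.35
position: [595.2, 20.4, 13.4]
ee_rot: [0.045, 0.999, 0.003, -0.003]
contact_force: [0.1, -0.4, -1.0]
gripper_width: 41.0
```

```bash
python3 st.py
```

```text
[595.2  20.4  13.4] yaw 174.89 tilt tool x,y elev(mrad) [5.4 6. ] z [-0.0049  0.0065 -1.    ] [ 0.1 -0.4 -1. ] [-0.01 -0.05  0.01] 41.0 [ 0.302  0.572 -0.301 -0.012 -0.7   -1.953] 10.35
```

Released with no contact force. Now straight up, then look at the result.

Request:
arm_command(
  commands=[0,0,-0.015,0,0,0,-0.03,0,0,0,-0.035,0,0,0,-0.035,0,0,0,-0.035,0],
)

```text
clock: 10.85
position: [592.2, 18.4, 159.0]
ee_rot: [0.045, 0.999, 0.0, -0.012]
contact_force: [1.0, 0.5, -0.9]
gripper_width: 41.2
```

Request:
arm_command(
  commands=[0.01,0.015,-0.02,0,0.01,0.015,-0.02,0,0.01,0.015,-0.01,0,0,0,0,0,0,0,0,0],
  jaw=1,
)

```text
clock: 11.35
position: [569.7, 67.3, 216.8]
ee_rot: [0.045, 0.999, 0.002, -0.007]
contact_force: [-0.0, -0.8, -0.1]
gripper_width: 85.5
```

```bash
python3 st.py;python3 look.py w8
```

```text
[569.7  67.3 216.8] yaw 174.8 tilt tool x,y elev(mrad) [13.4  3.6] z [-0.013   0.0048 -0.9999] [-0.  -0.8 -0.1] [-0.04 -0.03  0.02] 85.5 [ 0.395  0.315 -0.131 -0.01  -1.135 -2.052] 11.35
[569.71962655  67.11943512 216.63382047] 174.78006372613996 11.4
```

View pics/w8.png

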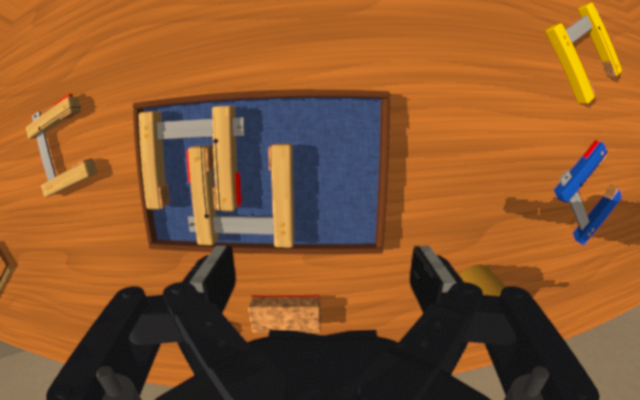

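Run:
```python
import pickle
from fit import *
i,im=pickle.load(open("pics/w8.pkl","rb"))
m=bmask(im)
def tight(p0):
    p=p0
    for k in range(2):
        v=cv2.dilate((draw(i,p,6,True,m.shape)>0).astype(np.uint8),np.ones((7,7)))>0
        p,e=fit2(i,m,v,p,6)
    return p,e
a,e=tight([497.7,-87.5,-.103]);print("a",a.round(2),np.degrees(a[2]),e)
b,e2=tight([618.5,-31.5,3.05]);print("b",b.round(2),np.degrees(b[2]),e2)
d=b[:2]-a[:2];c,s=np.cos(a[2]),np.sin(a[2]);print("b in a",c*d[0]+s*d[1],-s*d[0]+c*d[1],np.degrees(b[2]-a[2]))
overlay(i,im,a,6,True,"pics/o8a.png",(125,400,85,260),2.9)
overlay(i,im,b,6,True,"pics/o8b.png",(125,400,85,260),2.9)
# right clamp (left in picture) coarse
```

```text
a [ 4.9776e+02 -8.9610e+01 -1.3000e-01] -7.550158332110742 0.2472506143299079
b [620.54 -31.97   3.03] 173.54646668863944 0.20867457166118594
b in a 114.14272781896949 73.27162419047917 181.0966250207502
```

View pics/o8b.png

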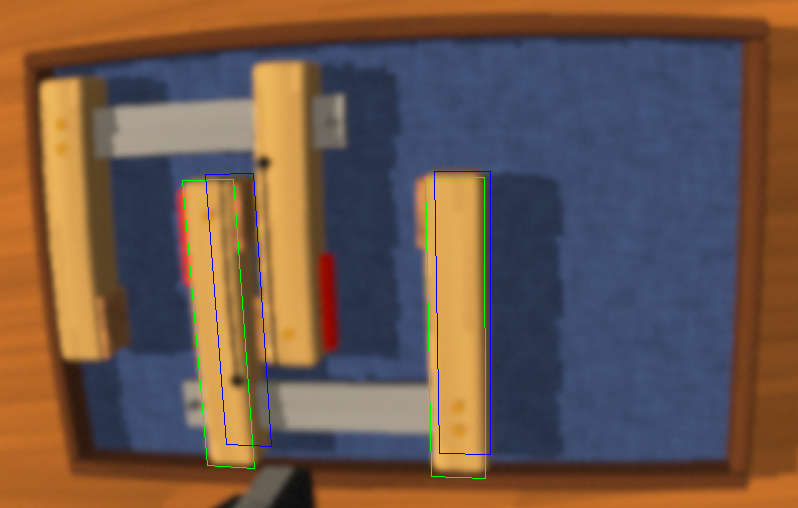

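View pics/o8a.png

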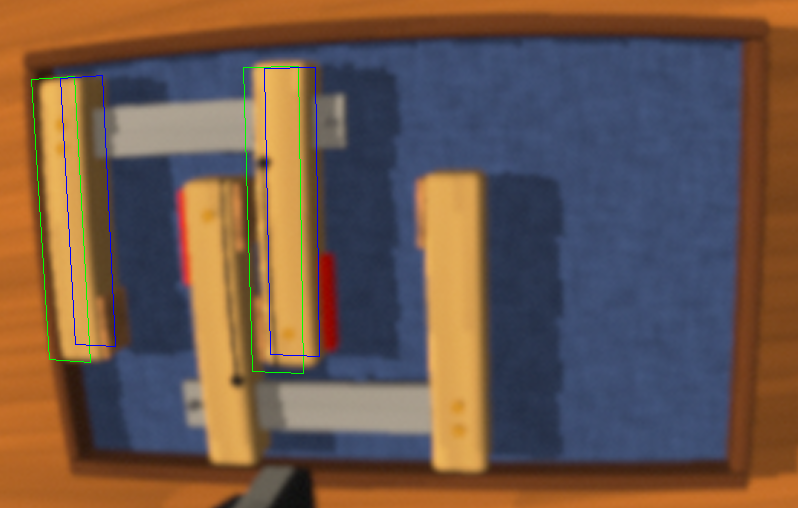

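```bash
python3 - <<'E'
from bench import arm
from fit import *
im=cv2.cvtColor(cv2.imread("pics/top0.png"),cv2.COLOR_BGR2RGB);i=arm.camera_info("top")
m=bmask(im)
p,e=fit2(i,m,np.ones(m.shape,bool),[485,-358,np.radians(98)],0,False);print(p,np.degrees(p[2]),e)
E
python3 go.py 490 -300 150 -82 13
```

```text
[ 498.38208896 -368.97215085    1.9898562 ] 114.01036230930949 0.7269536541889484
pos [569.7  67.1 216.6] t 11.4
yaw 174.78 dyaw 103.22 d [ -79.7 -367.1  -66.6] joints [ 0.39  0.32 -0.13 -0.01 -1.14 -2.05]
[[0.0035, -0.0287, 0.0051, -7.94], [0.0075, -0.0279, 0.0051, -7.94], [0.0113, -0.0266, 0.0051, -7.94], [0.0148, -0.0248, 0.0051, -7.94], [0.0181, -0.0225, 0.0051, -7.94]]
[[0.021, -0.0198, 0.0051, -7.94], [0.0236, -0.0167, 0.0051, -7.94], [0.0257, -0.0133, 0.0051, -7.94], [0.0272, -0.0096, 0.0051, -7.94], [0.0283, -0.0058, 0.0051, -7.94]]
[[0.0288, -0.0018, 0.0051, -7.94], [0.0288, 0.0022, 0.0051, -7.94], [0.0282, 0.0062, 0.0051, -7.94]]
```

Request:
arm_command(
  commands=[0.0035,-0.029,0.003,-8,0.0075,-0.028,0.003,-8,0.011,-0.027,0.003,-8,0.015,-0.025,0.003,-8,0.018,-0.022,0.003,-8],
)

```text
clock: 11.9
position: [539.8, -79.2, 195.4]
ee_rot: [-0.313, 0.95, 0.005, -0.01]
contact_force: [0.2, -0.6, -0.1]
gripper_width: 85.3
```

Request:
arm_command(
  commands=[0.021,-0.02,0.005,-8,0.024,-0.017,0.005,-8,0.026,-0.013,0.005,-8,0.027,-0.01,0.005,-8,0.028,-0.006,0.005,-8],
)

```text
clock: 12.4
position: [511.5, -231.3, 163.8]
ee_rot: [-0.629, 0.777, 0.011, -0.011]
contact_force: [0.7, 0.1, -0.4]
gripper_width: 85.5
```

```bash
python3 go.py 490 -300 150 -82 4
```

```text
pos [ 511.5 -231.3  163.8] t 12.4
yaw -102.04 dyaw 20.04 d [-21.5 -68.7 -13.8] joints [-0.14  0.35 -0.23  0.   -1.03 -0.08]
[[0.0179, 0.0017, 0.0034, -5.01], [0.0177, 0.0032, 0.0034, -5.01], [0.0173, 0.0048, 0.0034, -5.01], [0.0169, 0.0063, 0.0034, -5.01]]
```

Request:
arm_command(
  commands=[0.018,0.002,0.003,-5,0.018,0.003,0.003,-5,0.017,0.005,0.002,-5,0.012,0.005,0,-5,0,0,0,0],
)

```text
clock: 12.9
position: [484.4, -303.9, 147.6]
ee_rot: [0.756, -0.654, -0.02, 0.012]
contact_force: [-0.2, 0.7, 0.2]
gripper_width: 85.2
```

```bash
python3 st.py; python3 look.py w9
```

```text
[ 484.4 -303.9  147.6] yaw -81.76 tilt tool x,y elev(mrad) [-14.   44.1] z [-0.0456  0.0075 -0.9989] [-0.2  0.7  0.2] [-0.01 -0.09 -0.01] 85.2 [-0.274  0.389 -0.214  0.006 -1.014  0.415] 12.9
[ 484.52571383 -303.2381461   147.47738837] -81.81624799578077 12.95
```

View pics/w9.png

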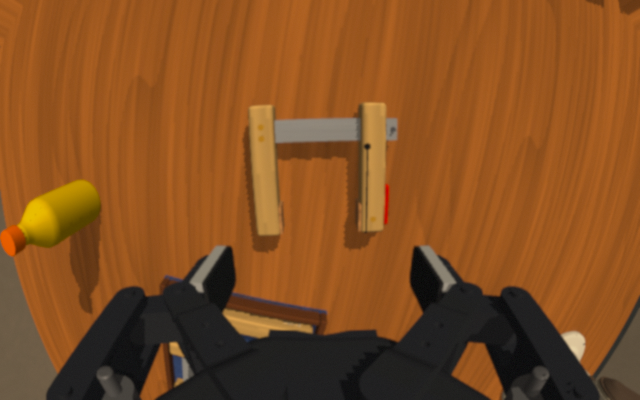

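Run:
```python
import pickle
from fit import *
i,im=pickle.load(open("pics/w9.pkl","rb"))
m=bmask(im)
p,e=fit(i,m,[485,-358,np.radians(98)],0);print(p,np.degrees(p[2]),e)
overlay(i,im,p,0,True,"pics/o9.png",(230,420,85,250),3.6)
c,s=np.cos(p[2]),np.sin(p[2]);g=[31,49];print("grasp",p[0]+c*g[0]-s*g[1],p[1]+s*g[0]+c*g[1])
```

```text
[ 492.07219355 -355.95779648    1.73347743] 99.32094037323535 0.11635440233785822
grasp 438.6982617224843 -333.3033620166275
```

View pics/o9.png

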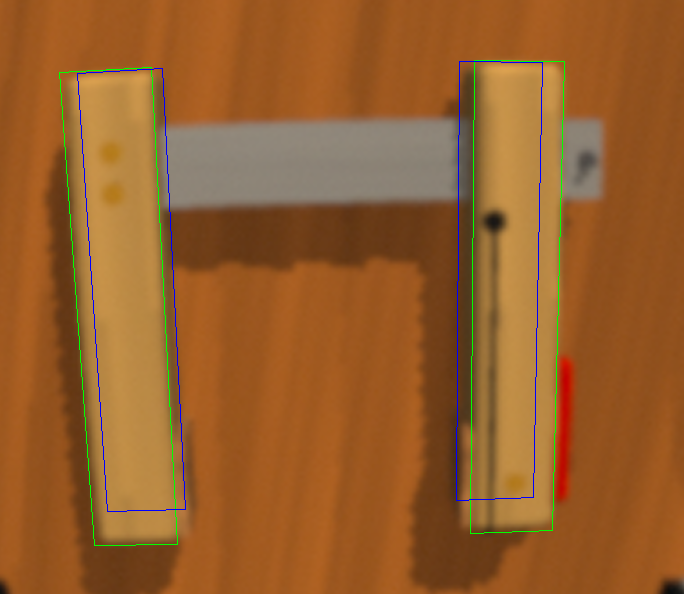

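```bash
python3 go.py 438.7 -333.3 60 -80.7 4
```

```text
pos [ 484.5 -303.2  147.5] t 12.95
yaw -81.82 dyaw 1.12 d [-45.8 -30.1 -87.5] joints [-0.27  0.39 -0.21  0.01 -1.01  0.41]
[[0.0058, 0.0124, 0.0219, -0.28], [0.0057, 0.0124, 0.0219, -0.28], [0.0057, 0.0125, 0.0219, -0.28], [0.0056, 0.0125, 0.0219, -0.28]]
```

Request:
arm_command(
  commands=[0.006,0.0125,0.022,-0.3,0.006,0.0125,0.022,-0.3,0.006,0.0125,0.022,-0.3,0.006,0.0125,0.02,-0.3,0,0,0,0],
)

```text
clock: 13.45
position: [434.7, -332.9, 59.6]
ee_rot: [0.76, -0.649, -0.02, 0.012]
contact_force: [-0.4, -0.8, -0.6]
gripper_width: 85.6
```

```bash
python3 st.py; python3 go.py 438.7 -333.3 60 -80.7 4
```

```text
[ 434.7 -332.9   59.6] yaw -81.02 tilt tool x,y elev(mrad) [-15.3  43.8] z [-0.0457  0.0082 -0.9989] [-0.4 -0.8 -0.6] [ 0.01 -0.02 -0.  ] 85.6 [-0.353  0.459 -0.37   0.011 -0.787  0.502] 13.45
pos [ 434.7 -332.9   59.6] t 13.45
yaw -81.02 dyaw 0.32 d [ 4.  -0.4  0.4] joints [-0.35  0.46 -0.37  0.01 -0.79  0.5 ]
[[0.0003, -0.001, -0.0001, -0.08], [0.0003, -0.001, -0.0001, -0.08], [0.0003, -0.001, -0.0001, -0.08], [0.0003, -0.001, -0.0001, -0.08]]
```

Request:
arm_command(
  commands=[0,0,-0.045,0,0,0,-0.045,0,0,0,-0.045,0,0,0,-0.01,0,0,0,0,0],
)

```text
clock: 13.95
position: [445.1, -332.3, 211.8]
ee_rot: [0.759, -0.651, -0.02, 0.013]
contact_force: [-0.4, 0.4, 0.0]
gripper_width: 85.5
```

```bash
python3 st.py
```

```text
[ 445.1 -332.3  211.8] yaw -81.2 tilt tool x,y elev(mrad) [-13.6  44.9] z [-0.0464  0.0065 -0.9989] [-0.4  0.4  0. ] [ 0.01 -0.13 -0.05] 85.5 [-0.344  0.303 -0.17   0.01  -1.144  0.494] 13.95
```

Request:
arm_command(
  commands=[0,0,0.02,0,0,0,0.02,0,0,0,0.02,0,0,0,0.02,0,0,0,0.02,0],
)

```text
clock: 14.45
position: [443.6, -329.9, 110.2]
ee_rot: [0.759, -0.651, -0.016, 0.011]
contact_force: [-1.0, 0.8, -0.4]
gripper_width: 85.5
```

```bash
python3 st.py
```

```text
[ 443.6 -329.9  110.2] yaw -81.26 tilt tool x,y elev(mrad) [-10.1  38.9] z [-0.04    0.004  -0.9992] [-1.   0.8 -0.4] [-0.   -0.09 -0.04] 85.5 [-0.341  0.398 -0.313  0.012 -0.899  0.486] 14.45
```

Request:
arm_command(
  commands=[0,0,0.004,0,0,0,0.004,0,0,0,0.004,0,0,0,0.004,0,0,0,0.004,0],
)

```text
clock: 14.95
position: [441.9, -328.2, 86.6]
ee_rot: [0.759, -0.651, -0.019, 0.013]
contact_force: [0.0, 0.1, 0.6]
gripper_width: 85.0
```

```bash
python3 st.py
```

```text
[ 441.9 -328.2   86.6] yaw -81.27 tilt tool x,y elev(mrad) [-12.8  44. ] z [-0.0454  0.006  -0.999 ] [0.  0.1 0.6] [ 0.02 -0.05  0.02] 85.0 [-0.339  0.427 -0.339  0.013 -0.85   0.483] 14.95
```

Request:
arm_command(
  commands=[0,0,0.004,0,0,0,0.004,0,0,0,0.004,0,0,0,0.004,0,0,0,0.004,0],
)

```text
clock: 15.45
position: [441.7, -328.5, 66.2]
ee_rot: [0.759, -0.651, -0.018, 0.012]
contact_force: [-0.4, 0.5, -0.6]
gripper_width: 85.3
```

```bash
python3 st.py
```

```text
[ 441.7 -328.5   66.2] yaw -81.28 tilt tool x,y elev(mrad) [-11.3  41.4] z [-0.0426  0.0049 -0.9991] [-0.4  0.5 -0.6] [ 0.01 -0.1  -0.  ] 85.3 [-0.339  0.452 -0.361  0.013 -0.799  0.482] 15.45
```

Request:
arm_command(
  commands=[0,0,0,8,0,0,0,8,0,0,0,8,0,0,0,0,0,0,0,0],
)

```text
clock: 15.95
position: [441.0, -328.3, 64.3]
ee_rot: [-0.602, 0.798, 0.016, -0.016]
contact_force: [-0.2, -0.3, 0.2]
gripper_width: 85.4
```

```bash
python3 st.py
```

```text
[ 441.  -328.3   64.3] yaw -105.99 tilt tool x,y elev(mrad) [ 6.8 44.7] z [-0.0448  0.0058 -0.999 ] [-0.2 -0.3  0.2] [-0.06 -0.06 -0.01] 85.4 [-0.34   0.455 -0.363  0.013 -0.797  0.051] 15.95
```

Request:
arm_command(
  commands=[0,0,0,-8,0,0,0,-8,0,0,0,-8,0,0,0,0,0,0,0,0],
)

```text
clock: 16.45
position: [441.0, -328.3, 64.0]
ee_rot: [0.762, -0.647, -0.019, 0.012]
contact_force: [-0.1, -0.2, 0.4]
gripper_width: 85.2
```

```bash
python3 st.py
```

```text
[ 441.  -328.3   64. ] yaw -80.63 tilt tool x,y elev(mrad) [-12.9  43.2] z [-0.0447  0.0057 -0.999 ] [-0.1 -0.2  0.4] [ 0.04 -0.15  0.01] 85.2 [-0.34   0.456 -0.363  0.013 -0.797  0.494] 16.45
```

Request:
arm_command(
  commands=[0.019,-0.035,0,0,0.019,-0.035,0,0,0.019,-0.035,0,0,0,0,0,0,0,0,0,0],
)

```text
clock: 16.95
position: [554.8, -368.1, 56.9]
ee_rot: [0.76, -0.65, -0.021, 0.013]
contact_force: [-0.5, 0.1, -0.9]
gripper_width: 85.3
```

```bash
python3 st.py
```

```text
[ 554.8 -368.1   56.9] yaw -81.12 tilt tool x,y elev(mrad) [-15.   46.6] z [-0.0483  0.0077 -0.9988] [-0.5  0.1 -0.9] [-0.01 -0.04 -0.02] 85.3 [-0.339  0.626 -0.054  0.011 -0.938  0.488] 16.95
```

```bash
python3 go.py 438.7 -333.3 70 -106 3
```

```text
pos [ 554.8 -368.1   56.9] t 16.95
yaw -81.12 dyaw -24.88 d [-116.1   34.8   13.1] joints [-0.34  0.63 -0.05  0.01 -0.94  0.49]
[[-0.0174, 0.0365, -0.0044, 8.29], [-0.012, 0.0386, -0.0044, 8.29], [-0.0063, 0.0399, -0.0044, 8.29]]
```

Request:
arm_command(
  commands=[-0.017,0.036,-0.004,8,-0.012,0.038,-0.004,8,-0.006,0.038,-0.004,8,0,0,0,0,0,0,0,0],
)

```text
clock: 17.45
position: [432.9, -331.0, 73.1]
ee_rot: [-0.599, 0.8, 0.02, -0.018]
contact_force: [0.3, -0.5, 0.2]
gripper_width: 85.0
```

```bash
python3 st.py;  python3 go.py 438.7 -333.3 50 -80.7 3
```

```text
[ 432.9 -331.    73.1] yaw -106.3 tilt tool x,y elev(mrad) [ 5.3 54.4] z [-0.0537  0.0102 -0.9985] [ 0.3 -0.5  0.2] [-0.04 -0.19 -0.03] 85.0 [-0.35   0.441 -0.359  0.012 -0.825  0.057] 17.45
pos [ 432.9 -331.    73.1] t 17.45
yaw -106.3 dyaw 25.6 d [  5.8  -2.3 -23.1] joints [-0.35  0.44 -0.36  0.01 -0.82  0.06]
[[0.0002, -0.0021, 0.0077, -8.53], [0.0005, -0.002, 0.0077, -8.53], [0.0008, -0.0019, 0.0077, -8.53]]
```

Request:
arm_command(
  commands=[0,-0.002,0.006,-8.5,0,-0.002,0.006,-8.5,0.001,-0.002,0.006,-8.5,0,0,0.006,0,0,0,0,0],
)

```text
clock: 17.95
position: [438.9, -333.0, 49.2]
ee_rot: [0.764, -0.645, -0.022, 0.013]
contact_force: [-0.2, 0.3, -0.1]
gripper_width: 85.4
```

```bash
python3 st.py;  python3 go.py 438.7 -333.3 5 -80.7 5
```

```text
[ 438.9 -333.    49.2] yaw -80.39 tilt tool x,y elev(mrad) [-17.1  48.1] z [-0.0503  0.0088 -0.9987] [-0.2  0.3 -0.1] [-0.01 -0.03  0.01] 85.4 [-0.35   0.48  -0.368  0.013 -0.773  0.509] 17.95
pos [ 438.9 -333.    49.2] t 17.95
yaw -80.39 dyaw -0.31 d [ -0.2  -0.3 -44.2] joints [-0.35  0.48 -0.37  0.01 -0.77  0.51]
[[0.0001, 0.0001, 0.0088, 0.06], [0.0001, 0.0001, 0.0088, 0.06], [0.0001, 0.0001, 0.0088, 0.06], [0.0001, 0.0001, 0.0088, 0.06], [0.0001, 0.0001, 0.0088, 0.06]]
```

Request:
arm_command(
  commands=[0,0,0.01,0.1,0,-0.001,0.01,0.1,0,0,0.009,0.1,0,-0.001,0.009,0,0,0,0.004,0],
)

```text
clock: 18.45
position: [439.2, -332.3, 3.9]
ee_rot: [0.76, -0.649, -0.022, 0.013]
contact_force: [0.8, 0.0, 0.4]
gripper_width: 85.4
```

```bash
python3 st.py;  python3 go.py 438.7 -333.3 6 -80.7 1;python3 look.py w10
```

```text
[ 439.2 -332.3    3.9] yaw -81.0 tilt tool x,y elev(mrad) [-16.2  47.8] z [-0.0498  0.0086 -0.9987] [0.8 0.  0.4] [-0.01 -0.12 -0.01] 85.4 [-0.348  0.547 -0.403  0.014 -0.67   0.494] 18.45
pos [ 439.2 -332.3    3.9] t 18.45
yaw -81.0 dyaw 0.3 d [-0.5 -1.   2.1] joints [-0.35  0.55 -0.4   0.01 -0.67  0.49]
[[0.0009, 0.0007, -0.0021, -0.3]]
[ 438.86280603 -332.18005759    3.46194196] -81.00885162860801 18.5
```

View pics/w10.png

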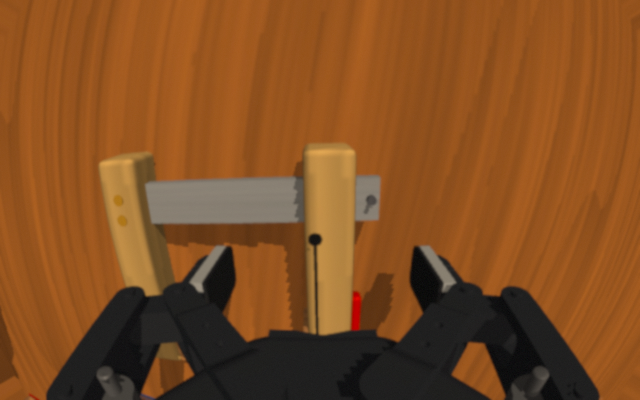

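Request:
arm_command(
  commands=[0.001,0,-0.002,0,0,0,0,0,0,0,0,0,0,0,0,0,0,0,0,0],
  jaw=0,
)

```text
clock: 19.0
position: [439.5, -333.7, 6.9]
ee_rot: [0.76, -0.649, -0.022, 0.013]
contact_force: [-2.4, 1.0, 2.6]
gripper_width: 20.9
```

```bash
python3 st.py;python3 look.py w11
```

```text
[ 439.5 -333.7    6.9] yaw -80.99 tilt tool x,y elev(mrad) [-16.  48.] z [-0.0499  0.0083 -0.9987] [-2.4  1.   2.6] [0.32 0.26 0.13] 20.9 [-0.35   0.544 -0.399  0.015 -0.678  0.496] 19.0
[ 439.39976486 -333.64011161    6.82124993] -80.99063968601104 19.05
```

View pics/w11.png

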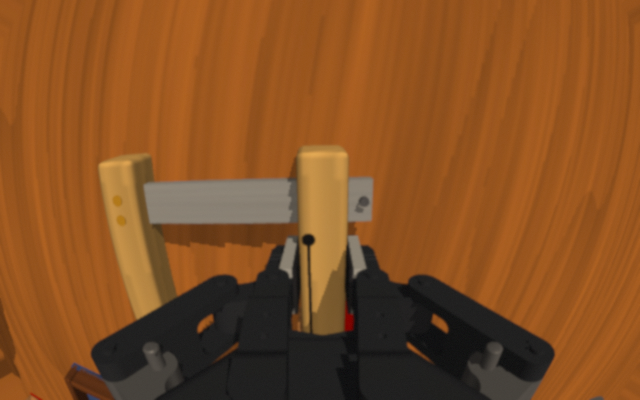

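Request:
arm_command(
  commands=[0,0,-0.01,0,0,0,-0.016,0,0,0,-0.018,0,0,0,-0.018,0,0,0,-0.018,0],
)

```text
clock: 19.55
position: [441.0, -333.0, 87.8]
ee_rot: [0.76, -0.65, -0.025, 0.014]
contact_force: [0.5, 0.6, -1.7]
gripper_width: 20.6
```

```bash
python3 st.py;python3 go.py 530 -90 190 -125 12;python3 look.py w12
```

```text
[ 441.  -333.    87.8] yaw -81.1 tilt tool x,y elev(mrad) [-20.8  54. ] z [-0.0566  0.0121 -0.9983] [ 0.5  0.6 -1.7] [-0.02 -0.11 -0.07] 20.6 [-0.349  0.434 -0.322  0.01  -0.872  0.498] 19.55
pos [ 441.  -333.    87.8] t 19.55
yaw -81.1 dyaw -43.9 d [ 89.  243.  102.2] joints [-0.35  0.43 -0.32  0.01 -0.87  0.5 ]
[[-0.0189, -0.0105, -0.0085, 3.66], [-0.0195, -0.0092, -0.0085, 3.66], [-0.02, -0.008, -0.0085, 3.66], [-0.0205, -0.0067, -0.0085, 3.66], [-0.0209, -0.0054, -0.0085, 3.66]]
[[-0.0212, -0.004, -0.0085, 3.66], [-0.0214, -0.0026, -0.0085, 3.66], [-0.0215, -0.0013, -0.0085, 3.66], [-0.0216, 0.0001, -0.0085, 3.66], [-0.0215, 0.0015, -0.0085, 3.66]]
[[-0.0214, 0.0028, -0.0085, 3.66], [-0.0211, 0.0042, -0.0085, 3.66]]
[ 443.20144484 -334.11796555   91.21042021] -81.02603318089832 19.6
```

View pics/w12.png

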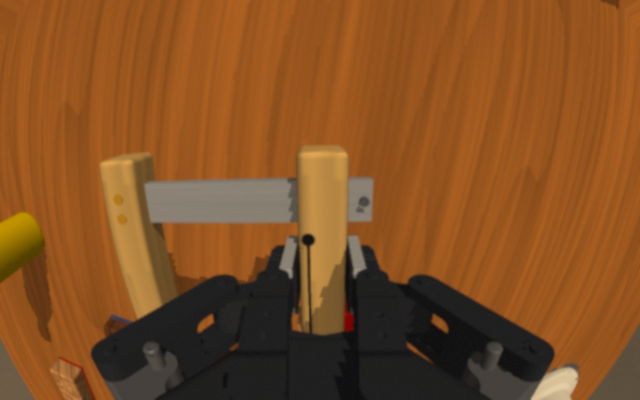

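```bash
python3 go.py 547 94 200 -81 15
```

```text
pos [ 443.2 -334.1   91.2] t 19.6
yaw -81.03 dyaw 0.03 d [103.8 428.1 108.8] joints [-0.35  0.43 -0.32  0.01 -0.87  0.5 ]
[[-0.0271, -0.0113, -0.0073, -0.0], [-0.0271, -0.0113, -0.0073, -0.0], [-0.0271, -0.0113, -0.0073, -0.0], [-0.0271, -0.0113, -0.0073, -0.0], [-0.0271, -0.0113, -0.0073, -0.0]]
[[-0.0271, -0.0113, -0.0073, -0.0], [-0.0271, -0.0113, -0.0073, -0.0], [-0.0271, -0.0113, -0.0073, -0.0], [-0.0271, -0.0113, -0.0073, -0.0], [-0.0271, -0.0113, -0.0073, -0.0]]
[[-0.0271, -0.0113, -0.0073, -0.0], [-0.0271, -0.0113, -0.0073, -0.0], [-0.0271, -0.0113, -0.0073, -0.0], [-0.0271, -0.0113, -0.0073, -0.0], [-0.0271, -0.0113, -0.0073, -0.0]]
```

Request:
arm_command(
  commands=[-0.027,-0.011,-0.02,0,-0.027,-0.011,-0.02,0,-0.027,-0.011,-0.02,0,-0.027,-0.011,-0.02,0,-0.027,-0.011,-0.02,0],
)

```text
clock: 20.1
position: [479.7, -190.3, 191.0]
ee_rot: [0.757, -0.653, -0.025, 0.014]
contact_force: [0.2, 0.3, -1.6]
gripper_width: 20.6
```

```bash
python3 st.py
```

```text
[ 479.7 -190.3  191. ] yaw -81.55 tilt tool x,y elev(mrad) [-20.5  53.8] z [-0.0563  0.0123 -0.9983] [ 0.2  0.3 -1.6] [-0.04 -0.13  0.01] 20.6 [-0.068  0.264 -0.275 -0.01  -1.089  0.221] 20.1
```

Request:
arm_command(
  commands=[-0.027,-0.011,0,0,-0.027,-0.011,0,0,-0.027,-0.011,0,0,-0.027,-0.011,0,0,-0.027,-0.011,0,0],
)

```text
clock: 20.6
position: [515.6, -42.2, 194.0]
ee_rot: [0.757, -0.653, -0.023, 0.011]
contact_force: [-0.2, -0.8, -2.2]
gripper_width: 20.3
```

```bash
python3 st.py;python3 go.py 547 94 200 -81 5
```

```text
[515.6 -42.2 194. ] yaw -81.58 tilt tool x,y elev(mrad) [-20.4  46.4] z [-0.0489  0.0134 -0.9987] [-0.2 -0.8 -2.2] [-0.01 -0.15 -0.01] 20.3 [ 0.218  0.259 -0.266 -0.027 -1.09  -0.058] 20.6
pos [515.6 -42.2 194. ] t 20.6
yaw -81.58 dyaw 0.58 d [ 31.4 136.2   6. ] joints [ 0.22  0.26 -0.27 -0.03 -1.09 -0.06]
[[-0.026, -0.0102, -0.0012, -0.12], [-0.026, -0.0102, -0.0012, -0.12], [-0.026, -0.0103, -0.0012, -0.12], [-0.026, -0.0104, -0.0012, -0.12], [-0.0259, -0.0104, -0.0012, -0.12]]
```

Request:
arm_command(
  commands=[-0.026,-0.01,-0.001,0,-0.026,-0.01,-0.001,0,-0.026,-0.01,-0.001,0,-0.026,-0.01,-0.001,0,-0.016,-0.006,0,0],
)

```text
clock: 21.1
position: [542.5, 90.2, 196.4]
ee_rot: [0.757, -0.653, -0.025, 0.012]
contact_force: [1.2, -0.1, -2.3]
gripper_width: 20.6
```

Request:
arm_command(
  commands=[0,0,0,8.5,0,0,0,8.5,0,0,0,8.5,0,0,0,8.5,0,0,0,8.5],
)

```text
clock: 21.6
position: [541.3, 92.7, 193.9]
ee_rot: [-0.463, 0.886, 0.019, -0.022]
contact_force: [-0.3, 0.4, -0.7]
gripper_width: 20.5
```

Request:
arm_command(
  commands=[0,0,0,8.5,0,0,0,8.5,0,0,0,8.5,0,0,0,8.5,0,0,0,8.5],
)

```text
clock: 22.1
position: [539.6, 91.5, 191.8]
ee_rot: [-0.107, 0.994, 0.011, -0.029]
contact_force: [-0.6, 0.5, -1.0]
gripper_width: 20.7
```

```bash
python3 st.py;python3 go.py 547 94 200 174.5 3
```

```text
[539.6  91.5 191.8] yaw -167.7 tilt tool x,y elev(mrad) [55.6 27.3] z [-0.0601  0.0149 -0.9981] [-0.6  0.5 -1. ] [ 0.02 -0.12  0.01] 20.7 [ 0.442  0.314 -0.187 -0.044 -1.118 -1.779] 22.1
pos [539.6  91.5 191.8] t 22.1
yaw -167.7 dyaw -17.8 d [7.4 2.5 8.2] joints [ 0.44  0.31 -0.19 -0.04 -1.12 -1.78]
[[-0.0026, 0.0003, -0.0027, 5.93], [-0.0026, 0.0006, -0.0027, 5.93], [-0.0025, 0.0008, -0.0027, 5.93]]
```

Request:
arm_command(
  commands=[-0.003,0,-0.003,6,-0.003,0,-0.003,6,-0.002,0,-0.002,6,0,0,0,0,0,0,0,0],
)

```text
clock: 22.6
position: [546.8, 91.2, 197.6]
ee_rot: [0.058, 0.998, 0.006, -0.032]
contact_force: [-0.4, -0.5, -1.7]
gripper_width: 20.8
```

```bash
python3 st.py;python3 look.py w13
```

```text
[546.8  91.2 197.6] yaw 173.39 tilt tool x,y elev(mrad) [64.4  8.2] z [-0.0631  0.0156 -0.9979] [-0.4 -0.5 -1.7] [ 0.02 -0.18 -0.03] 20.8 [ 0.435  0.322 -0.159 -0.045 -1.14  -2.101] 22.6
[546.79031211  91.18472078 197.62436388] 173.3806770464733 22.65
```

View pics/w13.png

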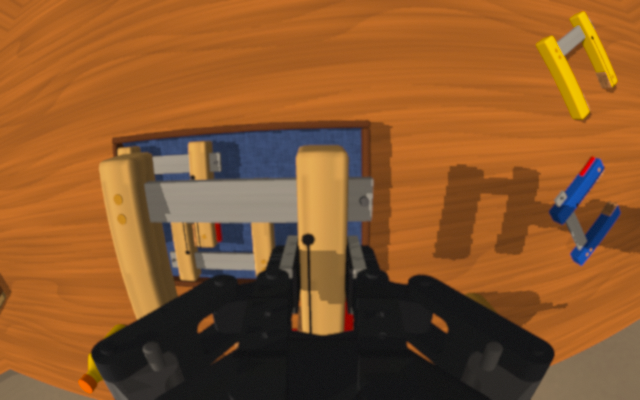

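```bash
python3 go.py 548.5 94.1 100 174.5 5
```

```text
pos [546.8  91.2 197.6] t 22.65
yaw 173.38 dyaw 1.12 d [  1.7   2.9 -97.6] joints [ 0.43  0.32 -0.16 -0.04 -1.14 -2.1 ]
[[-0.0003, 0.0006, 0.0195, -0.22], [-0.0003, 0.0006, 0.0195, -0.22], [-0.0003, 0.0006, 0.0195, -0.22], [-0.0003, 0.0006, 0.0195, -0.22], [-0.0003, 0.0006, 0.0195, -0.22]]
```

Request:
arm_command(
  commands=[-0.0015,0.0005,0.02,-0.2,-0.0015,0.0005,0.02,-0.2,-0.0015,0.0005,0.02,-0.2,-0.0015,0.0005,0.02,-0.2,-0.0015,0.0005,0.018,-0.2],
)

```text
clock: 23.15
position: [550.4, 95.0, 99.4]
ee_rot: [0.045, 0.999, 0.008, -0.028]
contact_force: [0.3, 0.7, -0.7]
gripper_width: 20.7
```

```bash
python3 st.py;python3 go.py 548.5 94.1 60 174.5 5
```

```text
[550.4  95.   99.4] yaw 174.9 tilt tool x,y elev(mrad) [56.2 13.6] z [-0.0547  0.0186 -0.9983] [ 0.3  0.7 -0.7] [-0.01 -0.16  0.04] 20.7 [ 0.438  0.427 -0.274 -0.051 -0.912 -2.067] 23.15
pos [550.4  95.   99.4] t 23.15
yaw 174.9 dyaw -0.4 d [ -1.9  -0.9 -39.4] joints [ 0.44  0.43 -0.27 -0.05 -0.91 -2.07]
[[0.0004, -0.0002, 0.0079, 0.08], [0.0004, -0.0002, 0.0079, 0.08], [0.0004, -0.0002, 0.0079, 0.08], [0.0004, -0.0002, 0.0079, 0.08], [0.0004, -0.0002, 0.0079, 0.08]]
```

Request:
arm_command(
  commands=[-0.0003,0,0.01,0,-0.0003,0,0.01,0,-0.0003,0,0.01,0,0,0,0.008,0,0,0,0,0],
)

```text
clock: 23.65
position: [548.0, 95.2, 57.3]
ee_rot: [0.043, 0.999, 0.007, -0.029]
contact_force: [0.5, -0.9, -0.8]
gripper_width: 20.5
```

```bash
python3 st.py;python3 go.py 548.5 94.1 55 174.5 5;python3 look.py w14
```

```text
[548.   95.2  57.3] yaw 175.05 tilt tool x,y elev(mrad) [59.2 12.1] z [-0.0579  0.0172 -0.9982] [ 0.5 -0.9 -0.8] [ 0.01 -0.11 -0.01] 20.5 [ 0.441  0.48  -0.316 -0.055 -0.821 -2.06 ] 23.65
pos [548.   95.2  57.3] t 23.65
yaw 175.05 dyaw -0.55 d [ 0.5 -1.1 -2.3] joints [ 0.44  0.48 -0.32 -0.06 -0.82 -2.06]
[[-0.0001, -0.0002, 0.0005, 0.11], [-0.0001, -0.0002, 0.0005, 0.11], [-0.0001, -0.0002, 0.0005, 0.11], [-0.0001, -0.0002, 0.0005, 0.11], [-0.0001, -0.0002, 0.0005, 0.11]]
[548.48492499  95.35050034  57.93999787] 175.0699693226326 23.7
```

View pics/w14.png

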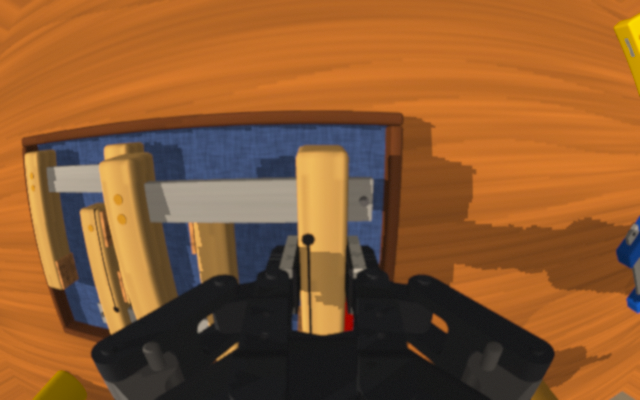

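```bash
cat > ov3.py <<'E'
import pickle,sys
from fit import *
def ov3(name,items,crop,f,out):
    i,im=pickle.load(open(f"pics/{name}.pkl","rb"))
    o=cv2.resize(im,None,fx=f,fy=f,interpolation=cv2.INTER_CUBIC)
    for (p,zf,col) in items:
        for B in boxes(0):
            Q=xf(B,p)
            Q[:,2]=B[:,2]+(zf(B) if callable(zf) else zf)
            pts=Q[[1,3,7,5]];uv=((proj(i,pts,True)+.5)*f).astype(np.int32)
            cv2.polylines(o,[uv],True,col,1)
        bar=np.array([[x,y,14.5] for x,y in((-10,60),(10,60),(10,72),(-10,72))],float)
        Q=xf(bar,p);Q[:,2]=bar[:,2]+(zf(bar) if callable(zf) else zf)
        uv=((proj(i,Q,True)+.5)*f).astype(np.int32);cv2.polylines(o,[uv],True,col,1)
    x0,x1,y0,y1=[int(v*f) for v in crop]
    cv2.imwrite(out,o[y0:y1,x0:x1,::-1])
E
python3 - <<'E'
from ov3 import *
y=np.radians(175.07-180);c,s=np.cos(y),np.sin(y)
o=np.array([548.5,95.35])-np.array([c*30.5-s*49,s*30.5+c*49]);print(o)
zf=lambda B:57.9-7-.075*(B[:,0]-30)-.036*(B[:,1]-49)
ov3("w14",[([497.7,-87.3,-.102],6,(0,255,0)),([620.2,-31.5,np.radians(174.5)],6,(0,255,255)),([o[0],o[1],y],zf,(255,0,255))],(10,400,110,350),2,"pics/o14.png")
E
```

```text
[513.90184549  49.15240586]
```

View pics/o14.png

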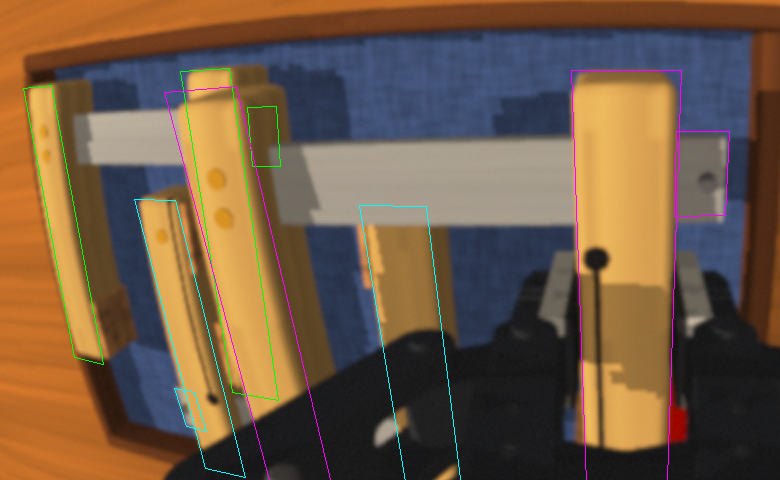

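Request:
arm_command(
  commands=[-0.0005,-0.001,0.009,0.2,-0.0005,0,0.009,0.2,-0.0004,0,0.008,0,-0.0003,0,0.006,0,0,0,0,0],
)

```text
clock: 24.2
position: [549.5, 95.1, 24.5]
ee_rot: [0.047, 0.999, 0.008, -0.027]
contact_force: [-0.5, 0.9, -1.8]
gripper_width: 20.4
```

```bash
python3 st.py;python3 go.py 548.3 94.3 18 174.5 5;python3 look.py w15
```

```text
[549.5  95.1  24.5] yaw 174.65 tilt tool x,y elev(mrad) [55.1 13.5] z [-0.0536  0.0186 -0.9984] [-0.5  0.9 -1.8] [ 0.04 -0.15  0.03] 20.4 [ 0.439  0.526 -0.34  -0.058 -0.746 -2.06 ] 24.2
pos [549.5  95.1  24.5] t 24.2
yaw 174.65 dyaw -0.15 d [-1.2 -0.8 -6.5] joints [ 0.44  0.53 -0.34 -0.06 -0.75 -2.06]
[[0.0002, -0.0002, 0.0013, 0.03], [0.0002, -0.0002, 0.0013, 0.03], [0.0002, -0.0002, 0.0013, 0.03], [0.0002, -0.0002, 0.0013, 0.03], [0.0002, -0.0002, 0.0013, 0.03]]
[549.70412117  95.14915887  24.92354232] 174.6640971224315 24.25
```

View pics/w15.png

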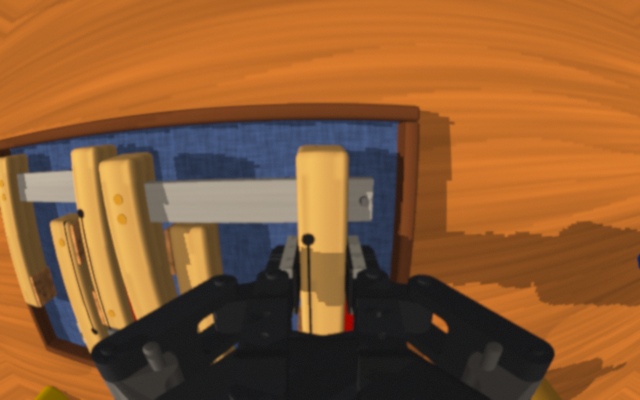

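Request:
arm_command(
  commands=[0,-0.001,0.004,0,0,0,0.003,0,0,0,0.003,0,0,0,0.002,0,0,0,0.002,0],
)

```text
clock: 24.75
position: [549.3, 94.6, 13.5]
ee_rot: [0.046, 0.999, 0.008, -0.026]
contact_force: [-4.1, 1.3, 9.0]
gripper_width: 20.3
```

```bash
python3 st.py
```

```text
[549.3  94.6  13.5] yaw 174.76 tilt tool x,y elev(mrad) [53.  13.8] z [-0.0515  0.0186 -0.9985] [-4.1  1.3  9. ] [-0.12  0.82 -0.14] 20.3 [ 0.439  0.541 -0.35  -0.059 -0.719 -2.057] 24.75
```

Request:
arm_command(
  commands=[0,0,0.003,0,0,0,0.003,0,0,0,0.003,0,0,0,0.003,0,0,0,0.003,0],
)

```text
clock: 25.25
position: [548.9, 94.6, 12.3]
ee_rot: [0.045, 0.999, 0.007, -0.025]
contact_force: [-6.6, 0.1, 16.5]
gripper_width: 20.8
```

```bash
python3 st.py
```

```text
[548.9  94.6  12.3] yaw 174.88 tilt tool x,y elev(mrad) [49.8 12.5] z [-0.0485  0.0169 -0.9987] [-6.6  0.1 16.5] [-0.18  1.67 -0.27] 20.8 [ 0.441  0.542 -0.355 -0.055 -0.712 -2.059] 25.25
```

```bash
python3 look.py w16
python3 - <<'E'
from bench import arm
import cv2
im=arm.get_image("side");c=cv2.resize(im[150:270,230:390],None,fx=4.5,fy=4.5,interpolation=cv2.INTER_CUBIC);cv2.imwrite("pics/s16.png",c[:,:,::-1])
E
```

```text
[548.89691511  94.58686559  12.26497633] 174.8844014983188 25.3
```

View pics/w16.png

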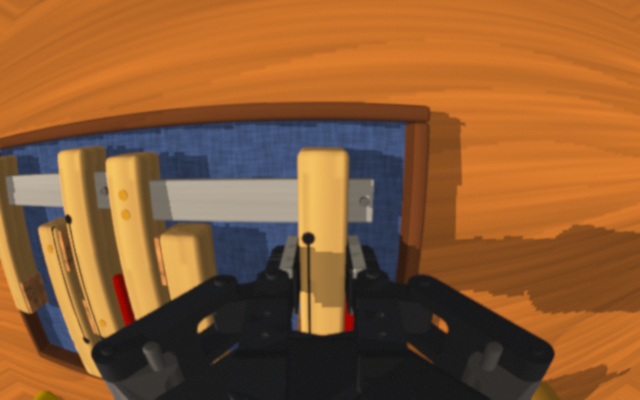

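View pics/s16.png

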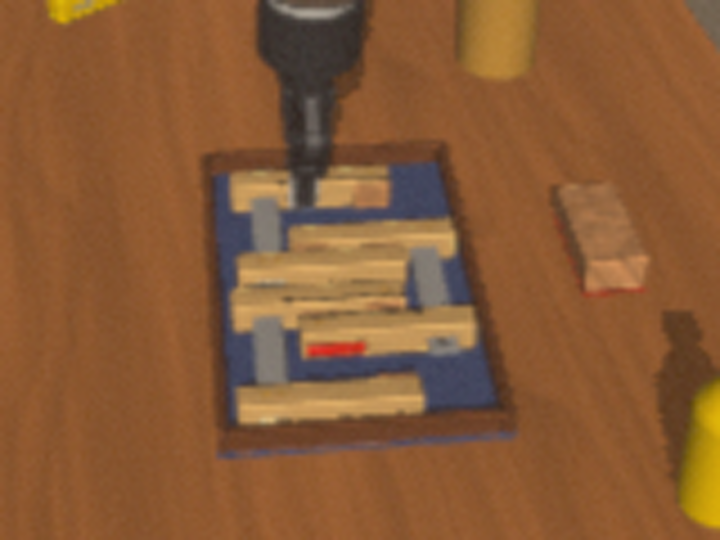

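Request:
arm_command(
  commands=[0,0,0.005,0,0,0,0.005,0,0,0,0.005,0,0,0,0.005,0,0,0,0.005,0],
)

```text
clock: 25.85
position: [549.0, 94.6, 12.2]
ee_rot: [0.044, 0.999, 0.007, -0.022]
contact_force: [-10.5, -0.1, 29.0]
gripper_width: 20.5
```

```bash
python3 st.py
```

```text
[549.   94.6  12.2] yaw 175.0 tilt tool x,y elev(mrad) [44.2 11.1] z [-0.0431  0.0149 -0.999 ] [-10.5  -0.1  29. ] [-0.08  2.96 -0.44] 20.5 [ 0.443  0.54  -0.361 -0.049 -0.703 -2.064] 25.85
```

Request:
arm_command(
  commands=[0,0,0,0,0,0,0,0,0,0,0,0,0,0,0,0,0,0,0,0],
  jaw=0.46,
)

```text
clock: 26.35
position: [550.5, 95.1, 14.4]
ee_rot: [0.043, 0.999, 0.007, -0.019]
contact_force: [-0.0, -0.2, 0.0]
gripper_width: 39.2
```

```bash
python3 st.py
```

```text
[550.5  95.1  14.4] yaw 175.04 tilt tool x,y elev(mrad) [39.5 13.1] z [-0.0382  0.0165 -0.9991] [-0.  -0.2  0. ] [-0.02 -0.03 -0.03] 39.2 [ 0.443  0.537 -0.36  -0.048 -0.703 -2.064] 26.35
```

Request:
arm_command(
  commands=[0,0,-0.01,0,0,0,-0.015,0,0,0,-0.02,0,0,0,-0.03,0,0,0,-0.03,0],
)

```text
clock: 26.85
position: [551.6, 92.0, 118.3]
ee_rot: [0.044, 0.999, 0.004, -0.026]
contact_force: [1.1, 0.7, -0.4]
gripper_width: 39.0
```

Request:
arm_command(
  commands=[0.01,0,-0.03,0,0.01,0.0,-0.03,0,0.01,0,-0.03,0,0.01,0,-0.02,0,0,0,0,0],
)

```text
clock: 27.35
position: [518.3, 94.2, 241.8]
ee_rot: [0.044, 0.999, 0.006, -0.021]
contact_force: [0.2, -0.6, 1.1]
gripper_width: 39.2
```

```bash
python3 st.py;python3 look.py w17
python3 - <<'E'
from bench import arm
import cv2
im=arm.get_image("side");cv2.imwrite("pics/side17.png",im[:,:,::-1]);c=cv2.resize(im[150:270,230:390],None,fx=4.5,fy=4.5,interpolation=cv2.INTER_CUBIC);cv2.imwrite("pics/s17.png",c[:,:,::-1])
E
```

```text
[518.3  94.2 241.8] yaw 175.02 tilt tool x,y elev(mrad) [42.2  9.8] z [-0.0412  0.0134 -0.9991] [ 0.2 -0.6  1.1] [-0.03 -0.14  0.  ] 39.2 [ 0.47   0.229 -0.177 -0.033 -1.195 -2.115] 27.35
[518.01290162  94.08666091 240.25824612] 175.0026359655571 27.4
```

View pics/w17.png

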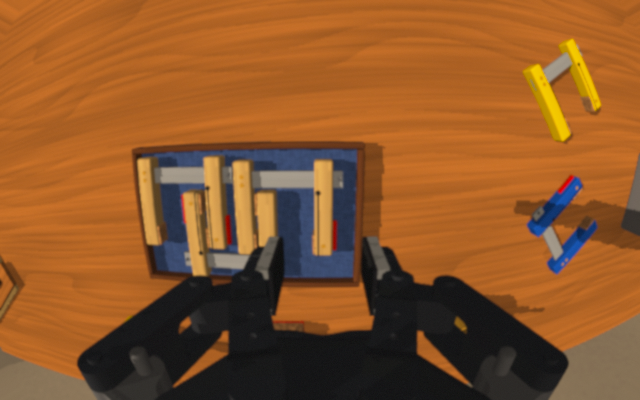

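View pics/s17.png

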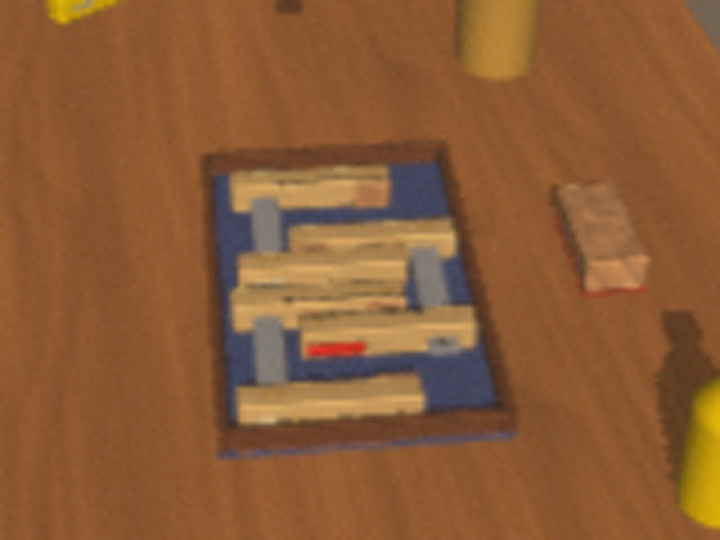

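Request:
arm_command(
  commands=[-0.02,-0.02,0,0,-0.02,-0.02,0,0,-0.02,-0.02,0,0,0,0,0,0,0,0,0,0],
  jaw=1,
)

```text
clock: 27.95
position: [571.3, 26.5, 226.6]
ee_rot: [0.044, 0.999, 0.003, -0.031]
contact_force: [0.5, 0.3, -0.8]
gripper_width: 85.4
```

```bash
python3 st.py;python3 look.py w18
python3 - <<'E'
from ov3 import *
i,im=pickle.load(open("pics/w18.pkl","rb"))
m=bmask(im)
def tight(p0):
    p=p0
    for k in range(2):
        v=cv2.dilate((draw(i,p,6,True,m.shape)>0).astype(np.uint8),np.ones((7,7)))>0
        p,e=fit2(i,m,v,p,6)
    return p,e
P=[]
for n,p0 in (("a",[497.7,-87.3,-.102]),("b",[620.2,-31.5,3.046]),("c",[515,48.5,-.09])):
    p,e=tight(p0);P.append(p);print(n,p.round(1),np.degrees(p[2]).round(2),round(e,3))
ov3("w18",[(P[0],6,(0,255,0)),(P[1],6,(0,255,255)),(P[2],6,(255,0,255))],(100,400,60,280),2.6,"pics/o18.png")
E
```

```text
[571.3  26.5 226.6] yaw 174.99 tilt tool x,y elev(mrad) [61.7  3.8] z [-0.0611  0.0092 -0.9981] [ 0.5  0.3 -0.8] [-0.07 -0.07  0.01] 85.4 [ 0.314  0.329 -0.078 -0.029 -1.219 -1.962] 27.95
[571.0366712  26.6180307 226.4238446] 175.00917189442043 28.0
a [ 4.975e+02 -8.840e+01 -1.000e-01] -6.32 0.223
b [620.4 -31.9   3.1] 174.81 0.151
c [ 5.166e+02  4.780e+01 -1.000e-01] -5.21 0.093
```

View pics/o18.png

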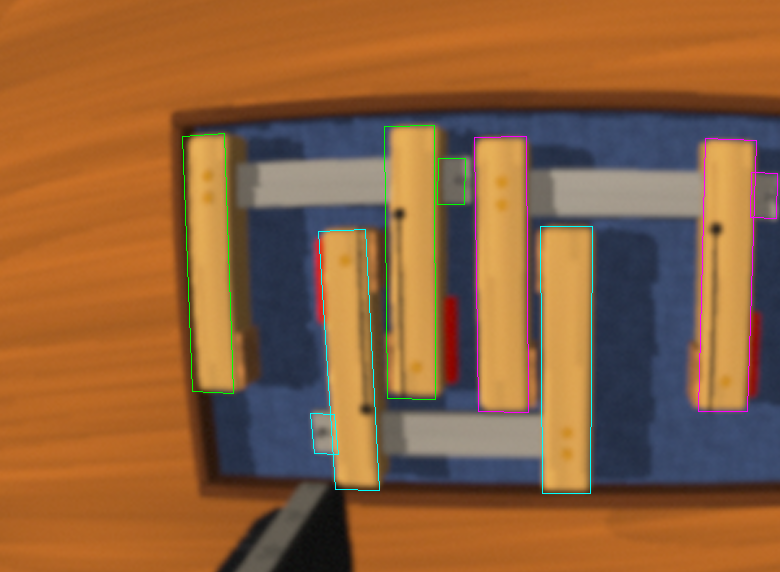

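Run:
```python
from bench import arm
import cv2
im=arm.get_image("top");cv2.imwrite("pics/top_end.png",im[:,:,::-1])
a=cv2.imread("pics/top0.png");import numpy as np
print([int(cv2.absdiff(a,im[:,:,::-1].copy())[y0:y1,x0:x1].max()) for x0,x1,y0,y1 in ((230,260,135,165),(315,350,142,162),(400,425,138,162))])
print(arm.job_done())
```

```text
[32, 91, 29]
the job is handed in; nothing more can be done
None
```

View pics/top_end.png

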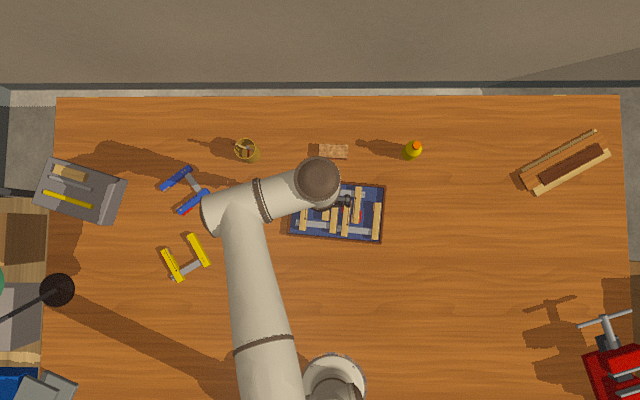

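I put both beech clamps in the tray beside clamp_a. The first went in turned end for end so its jaws interlock with clamp_a, and the last is turned back so it interlocks with the middle one. I handed the job in at about 28 s with the gripper clear of everything.

- **Position:** The last wrist picture, with clamp outlines drawn at floor height, fits all three clamps lying flat to within about 1–2 mm. The jaws alternate as asked, with a visible gap between clamp_a's bar end and the last clamp's fixed jaw.
- **Setting down:** Both clamps were lowered until they touched the floor, then pressed lightly (about 19 N and 29 N) before release, so neither was dropped.
- **Other items:** The glue, tin and sanding block are in the same place in the top picture as at the start. The sanding block's area showed a pixel difference (91, against about 30 for the other two), which looks like the arm overlapping that part of the view. The blue and yellow look-alikes were not touched.
- **What did not go as planned:** The tool built up a tilt of up to about 60 mrad that I could not correct with the commands available. The last clamp therefore came down tilted and was levelled by pressing it on the floor. I could not fully cross-check the outline fits: some came out 2–3 mm off for clamp_a in earlier views.

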